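# Sort tagged spreading boards and hang the reject carrier

## Task

Sort the moth spreading boards on the counter by the shape of their white enamel tag: lay every board with a round tag flat in the wooden tray, and every board with a bar tag flat in the metal carrier, moth side up. Once all the bar-tagged boards are in the carrier as it stands on the counter, hang the loaded carrier by its handle across both prongs of the hook stand, keeping it level all the way. Do not shift or knock over the other things on the counter.

Things in the scene. Friction and masses are not known exactly. Their poses are not given: they have to be found in the camera images.
- board_a: spreading board, plain dark wood block 90 (x) x 36 (y) x 24 mm (z), 60 g, a pinned moth on its -x half and on its top near the +x end a flat white enamel tag: a ROUND disc 32 mm across (passed). Origin: centre of its underside; z up when lying face up. May be absent (None).
- board_b: spreading board, plain dark wood block 90 (x) x 36 (y) x 24 mm (z), 60 g, a pinned moth on its -x half and on its top near the +x end a flat white enamel tag: a ROUND disc 32 mm across (passed). Origin: centre of its underside; z up when lying face up. May be absent (None).
- board_c: spreading board, plain dark wood block 90 (x) x 36 (y) x 24 mm (z), 60 g, a pinned moth on its -x half and on its top near the +x end a flat white enamel tag: a ROUND disc 32 mm across (passed). Origin: centre of its underside; z up when lying face up. May be absent (None).
- board_d: spreading board, plain dark wood block 90 (x) x 36 (y) x 24 mm (z), 60 g, a pinned moth on its -x half and on its top near the +x end a flat white enamel tag: a straight BAR 34 x 9 mm lying across the board (rejected). Origin: centre of its underside; z up when lying face up. May be absent (None).
- board_e: spreading board, plain dark wood block 90 (x) x 36 (y) x 24 mm (z), 60 g, a pinned moth on its -x half and on its top near the +x end a flat white enamel tag: a straight BAR 34 x 9 mm lying across the board (rejected). Origin: centre of its underside; z up when lying face up. May be absent (None).
- tray: pass nest: fixed shallow open wooden tray with cork floor, 256 (x) x 124 mm (y), walls 5 mm, rim 20 mm high, floor 6 mm above the counter; room for three boards side by side across it (board long side along tray y, about 70 mm apart along tray x). Origin: centre of its underside.
- carrier: reject nest: loose aluminium carrier, 380 g, 240 (x) x 130 mm (y), walls 5 mm, rim 20 mm high, floor 6 mm above its underside; rigid handle across its middle: uprights 12 mm wide at y = +-67 mm, wooden bar on top along y; below it a 5 mm divider, 20 mm high. One board fits on each side (board centre about 59 mm from the middle along x, long side along x). Origin: centre of its underside.
- carrier_grip (a point): middle of the carrier's handle bar, 135 mm above the carrier's underside; the bar runs along the carrier's y, 130 mm clear between the uprights, 12 mm wide (x), 14 mm high (z: 7 mm above and below this point). Axes as the carrier's.
- hook: fixed steel stand with a two-pronged hook: post 18 mm thick on a foot 100 x 160 x 12 mm; from a crosspiece on the post 220 mm up, two level round prongs 10 mm thick, 72 mm apart (y = +-36 mm), run along -x, toward the robot, for 185 mm and end in upturned tips (tops 251 mm above the counter). Origin: on the counter right under hook_seat; the post stands at x = +152 mm.
- hook_seat (a point): point between the two prongs, level with their upper side (225 mm above the counter), 152 mm from the post and about 35 mm behind the upturned tips; the middle of the handle bar belongs above it, the bar lying across both prongs (bar along hook y). Axes as the hook's.
- dish: white porcelain evaporating dish, 84 mm across, 32 mm high, loose bystander. Origin under its centre.
- tin: green enamel specimen tin, 63 x 93 x 54 mm high, loose bystander. Origin under its centre.
- magnifier: magnifying glass standing on a round chrome weighted foot 68 mm across, lens 72 mm across, 152 mm high in all, loose bystander. Origin under its foot.
- beetle: brass desk weight shaped like a beetle, about 115 x 75 mm, 36 mm high, loose bystander. Origin under its centre.
- jar: small corked glass jar, 44 mm across, 56 mm high, loose bystander. Origin under its centre.
Mind the look-alikes: they are no part of the job. Leave any turquoise or yellow look-alike of the board_d alone. Leave any purple look-alike of the board_a alone.

How it is judged:
By the outcome, as a careful person would: the job done as asked, in the order asked, and still so for the second after the job is handed in, with the robot touching nothing.
Of board_a, board_b, board_c only 2 to 3 are there at a start; the rules pass over those that are not, and their reading is None.
Of board_d, board_e only 1 to 2 are there at a start; the rules pass over those that are not, and their reading is None.
At some moment in a run one of board_a, board_b, board_c, board_d, board_e may be knocked a few centimetres aside while the robot is not near it.
It also fails if it takes over 210 s, if anything falls off the work surface, if the arm or the gripper's body presses on something with over 40 N, if the wrist force passes 120 N, or if a joint passes its speed limit or range.

## Robot

A 6-joint arm with a two-finger parallel gripper is mounted at the origin on the work surface. World frame = base frame: x ahead of the robot, y to its left, z up, the work surface at z = 0. Lengths are in mm, angles in rad, forces in N, time in s.
With the tool pointing down it reaches from about 350 to 925 mm from the base axis. Payload 6.4 kg.
Tool frame: the origin (TCP) lies at the very end of the fingers, on their centre line; the grasp point (between the pads) lies 19 mm behind it; z points along the fingers, y is the direction in which the jaws open and shut (so a half turn about z gives the same grasp; the last joint's range is limited). The gripper opens to 85 mm and grips with 20 to 120 N. Pads are 22 mm wide; open, the fingers measure 114 mm over their backs; the gripper's body (76 mm by 85 mm) begins 54 mm behind the grasp point. The pads swing forward as they close: fully open they stand 13 mm farther back than shut.
Start: joints at [-0.174, 0.245, 1.558, -0, 1.339, -0.174], TCP at [650.011, 0.004, 231.29] pointing down, gripper open.
Joint ranges: [-3.13, 3.13], [-1.02, 2.26], [0.13, 2.54], [-0.95, 4.09], [0.21, 2.88], [-2.74, 2.74]. Speed limits (rad/s): [2.57, 2.57, 3.14, 3.14, 3.14, 3.14].

## Interface

Orientations are given as a rotation vector (axis times angle).
In Python, from workcell import arm, vision, finish_job gives the robot as it stands.
- The arm moves only by the tool step_arm, never from a script. Its argument "commands" is a list of rows, each a list of 5 numbers: the finger opening in cm, from 0 to 8.54, then the shift along the world's x, y, z in cm, then the turn about the world's z in degrees. A call has 1 to 5 rows; each row shifts and turns the commanded pose from where the row before left it; what a row does not reach is not made up. A row lasts 1/12 s, in which the tool goes at most 41.7 mm and 7.16 degrees, less where a joint would pass 70% of its speed; a pose out of reach is approached as far as the arm can. A call with a gripper value outside its range is refused whole. The fingers move at their own pace and stop on an object; the grip force is fixed at half the most. Time passes only in rows, so rows that do not move let the fingers close. It gives the time, the measured TCP pose, the force and the opening at its end, in the units of the state.
- arm.state(): the state, without advancing time (a new reading comes with each control period).
- vision.capture(name): name is "scene" or "side" or "wrist"; returns the picture (400x640x3 uint8, red, green, blue); there is no depth.
- vision.camera_params(name): a dict with "fx", "fy", "cx", "cy" (pixels), "R" (3x3) and "t" (3): a world point X has camera coordinates R X + t. Camera axes: x right, y down, z forward; pixel columns grow to the right and rows downward; lengths in mm; the calibration is good to about 2 mm. The wrist camera is an equidistant fisheye: a pixel r from the principal point sees the ray r / f radians off the axis. A picture is of the moment at which its call begins: read the wrist's pose just before it. camera_params takes no time and is no camera call; for the wrist camera it gives the pose at the moment of the call.
- finish_job(): hands the job in, once; it reports no verdict.
The state is a dict: "time": time; "joint_pos": joint angles; "dq": joint speeds; "joint_torque": joint torques, N m; "tcp_pos": TCP position; "orientation": TCP orientation; "force": force on the tool from outside, world axes, zero at the start; "ft_torque": the same for the moment, N m; "width": finger opening in mm.
Only numpy, scipy, OpenCV 4.12 (cv2) and the standard library are available. Lean on these libraries where they do the work, as an engineer would, in place of code of your own. Each camera call takes 0.05 s, during which the arm holds its last target.

## Working session

There is one attempt and no reset: what is moved stays moved. The work goes in short steps, Python scripts to look and compute and a tool call to move; the robot and the scene stay as the last step left them, time stands still between calls to the robot, and variables do not carry over. Pictures are saved under pics/ and viewed, and the job is handed in when it is done.

Besides the shell and the picture viewer there is one more tool, called as name([rows], argument=value, ...), one row to a line, values as JSON. step_arm: Moves the arm, as the interface text tells. Its arguments: {"type":"object","properties":{"commands":{"type":"array"}},"required":["commands"]}

```bash
ls; mkdir -p pics
python3 - <<'E'
from workcell import arm, vision
import cv2
print(arm.state())
for n in ("scene","side","wrist"):
    p=vision.camera_params(n); print(n,p)
    cv2.imwrite(f"pics/{n}0.png",vision.capture(n)[:,:,::-1])
E
```

```text
pics
{'time': 0.0, 'joint_pos': array([-1.74102171e-01,  2.45855002e-01,  1.55904295e+00, -6.70151929e-06,
        1.33869517e+00, -1.74092745e-01]), 'dq': array([ 0.00086513, -0.00048471,  0.00094789, -0.00031453, -0.00050171,
       -0.00048955]), 'joint_torque': array([ 6.17919522e-04, -4.29512215e+01, -3.26122355e+01, -1.30276699e-04,
        5.42047856e-03, -1.36905024e-05]), 'tcp_pos': array([6.49429006e+02, 1.03244357e-01, 2.30138589e+02]), 'orientation': array([-2.22029412e+00, -2.22027663e+00,  1.81093257e-03]), 'force': array([-0.80147958, -0.13488988,  0.00572153]), 'ft_torque': array([ 0.01038429,  0.01718254, -0.01340539]), 'width': 85.3914653623991}
scene {'fx': 367.7913952612358, 'fy': 367.7913952612358, 'cx': 320.08439512422365, 'cy': 199.9128048985124, 'R': array([[ 0.06528243,  0.99771519, -0.01739545],
       [ 0.61429261, -0.05392   , -0.78723391],
       [-0.78637319,  0.04070665, -0.6164091 ]]), 't': array([ -48.58504587, -223.57284869, 1600.08184397])}
side {'fx': 374.07758191807704, 'fy': 374.07758191807704, 'cx': 322.65949941534427, 'cy': 199.0311933344077, 'R': array([[ 0.89703369, -0.44187109,  0.00897246],
       [-0.23572031, -0.49550675, -0.83600777],
       [ 0.37385358,  0.74781215, -0.54864424]]), 't': array([-503.62631192,  256.4967366 ,  863.52718731])}
wrist {'fx': 309.70691628693146, 'fy': 309.70691628693146, 'cx': 320.45605854423366, 'cy': 199.62460071319785, 'R': array([[ 0.99999482,  0.00104445, -0.00304523],
       [ 0.00188584, -0.95667389,  0.29115549],
       [-0.0026092 , -0.29115973, -0.9566709 ]]), 't': array([-648.0544418 ,  -38.83890907,  379.20890483])}
```

View pics/scene0.png

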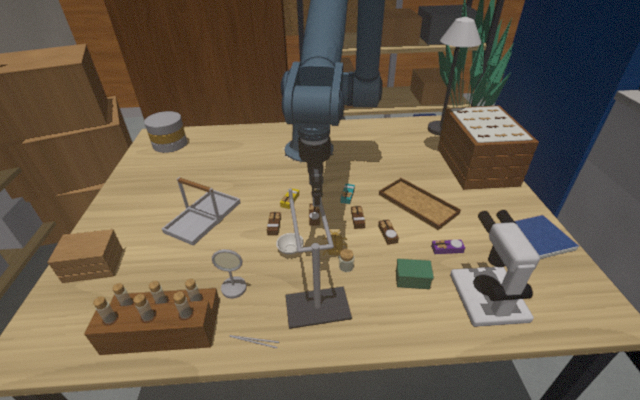

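View pics/side0.png

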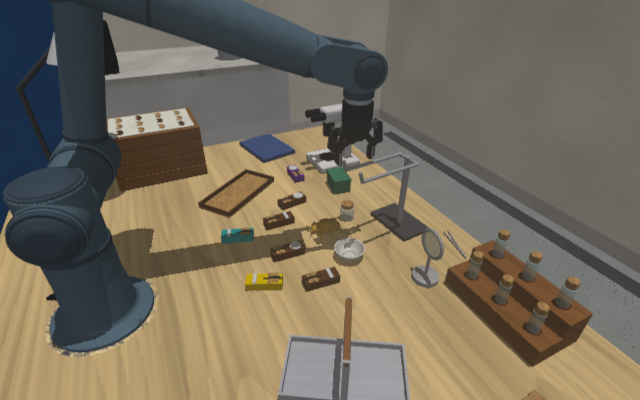

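View pics/wrist0.png

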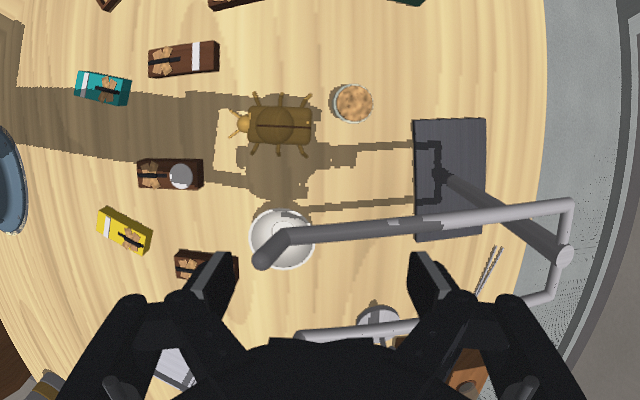

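```bash
cat > h.py <<'E'
import numpy as np, cv2
from workcell import arm, vision
def ray(p,uv,fish=False):
    u=(uv[0]-p['cx'])/p['fx']; v=(uv[1]-p['cy'])/p['fy']
    if fish:
        r=np.hypot(u,v); s=np.sin(r)/r if r>1e-9 else 1
        d=np.array([u*s,v*s,np.cos(r)])
    else: d=np.array([u,v,1.])
    R=p['R']; return -R.T@p['t'], R.T@d
def px2w(p,uv,z,fish=False):
    c,d=ray(p,uv,fish); return c+d*(z-c[2])/d[2]
def w2px(p,X,fish=False):
    c=p['R']@np.asarray(X,float)+p['t']
    if fish:
        r=np.hypot(c[0],c[1]); th=np.arctan2(r,c[2]); return np.array([p['cx']+p['fx']*th*c[0]/r,p['cy']+p['fy']*th*c[1]/r])
    return np.array([p['cx']+p['fx']*c[0]/c[2],p['cy']+p['fy']*c[1]/c[2]])
def crop(img,x0,y0,x1,y1,k,name):
    c=cv2.resize(img[y0:y1,x0:x1],None,fx=k,fy=k,interpolation=cv2.INTER_CUBIC); cv2.imwrite(name,c)
def rect(img,p,x0,x1,y0,y1,z,res,fish,name=None):
    "orthophoto: rows = x decreasing downwards?? top row = x1; columns: left = y1"
    xs=np.arange(x1,x0,-res); ys=np.arange(y1,y0,-res)
    Y,X=np.meshgrid(ys,xs)
    P=np.stack([X,Y,np.full_like(X,z)],-1)@p['R'].T+p['t']
    if fish:
        r=np.hypot(P[...,0],P[...,1]); th=np.arctan2(r,P[...,2]); a=th/r
    else: a=1/P[...,2]
    o=cv2.remap(img,(p['cx']+p['fx']*a*P[...,0]).astype('f4'),(p['cy']+p['fy']*a*P[...,1]).astype('f4'),cv2.INTER_CUBIC)
    # gridlines labels every 50mm
    for x in range(int(np.ceil(x0/50)*50),int(x1),50):
        r=int((x1-x)/res); cv2.line(o,(0,r),(6,r),(255,0,0),1); cv2.putText(o,str(x),(8,r+4),0,.35,(255,0,0))
    for y in range(int(np.ceil(y0/50)*50),int(y1),50):
        c=int((y1-y)/res); cv2.line(o,(c,0),(c,6),(255,0,0),1); cv2.putText(o,str(y),(c-10,16),0,.35,(255,0,0))
    if name: cv2.imwrite(name,o[:,:,::-1])
    return o
E
python3 - <<'E'
from h import *
ims=cv2.imread('pics/scene0.png')[:,:,::-1]; p=vision.camera_params('scene')
rect(ims,p,300,900,-400,400,24,1,False,'pics/orth_s.png')
imw=cv2.imread('pics/wrist0.png')[:,:,::-1]; p=vision.camera_params('wrist')
rect(imw,p,300,900,-400,400,24,1,True,'pics/orth_w.png')
im=cv2.imread('pics/side0.png')[:,:,::-1]; p=vision.camera_params('side')
rect(im,p,300,900,-400,400,24,1,False,'pics/orth_d.png')
E
```

```text
(no output)
```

View pics/orth_s.png

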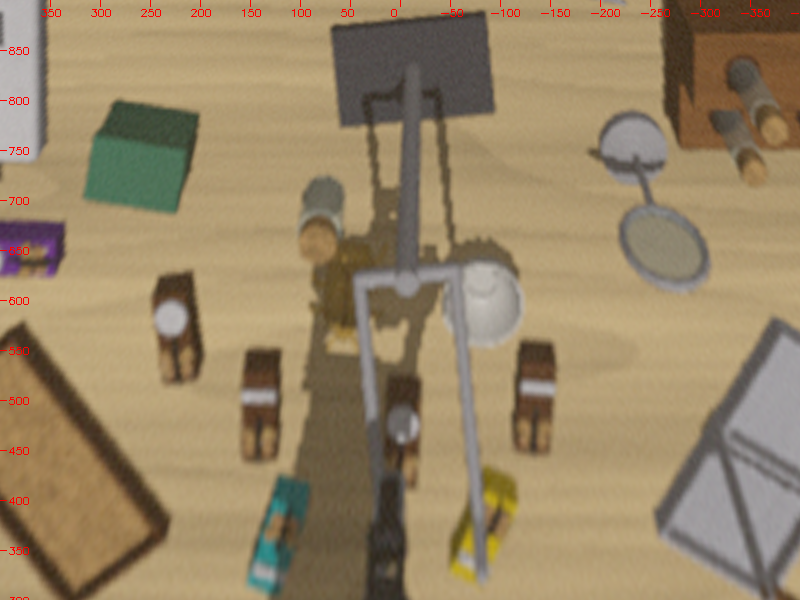

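View pics/orth_d.png

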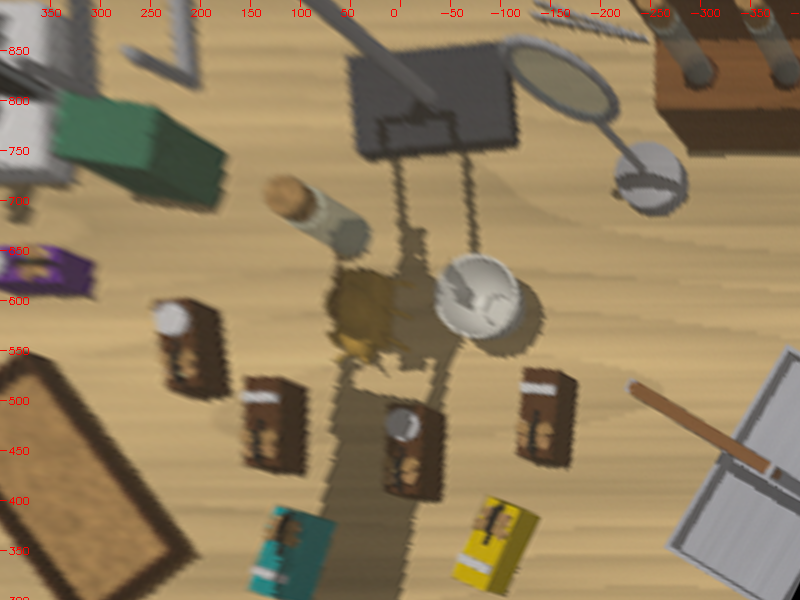

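View pics/orth_w.png

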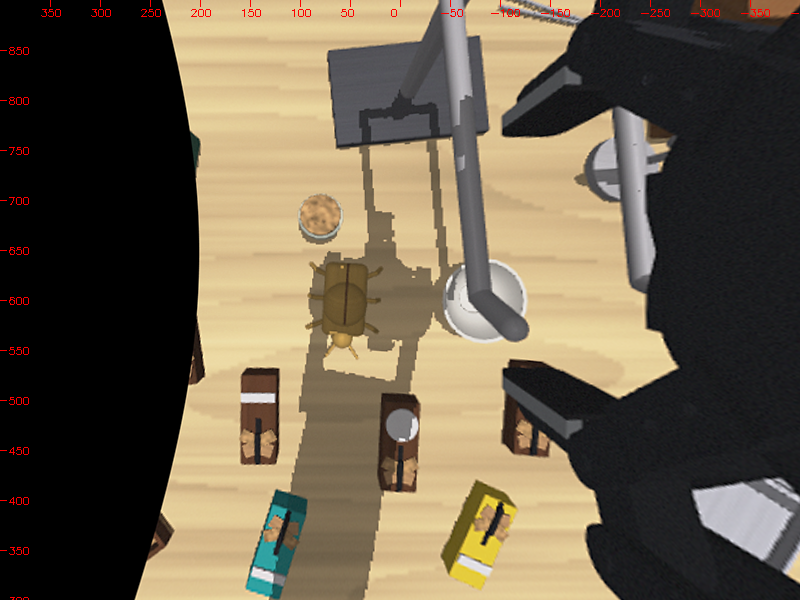

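Run:
```python
from h import *
ims=cv2.imread('pics/scene0.png'); crop(ims,230,170,430,320,4,'pics/c1.png')
im=cv2.imread('pics/side0.png'); crop(im,300,130,450,250,5,'pics/c2.png')
p=vision.camera_params('wrist')
for uv in [(262,258),(290,240),(300,340),(570,205),(553,290)]: print(uv,px2w(p,uv,222,True).round())
```

```text
(262, 258) [617.  -6. 222.]
(290, 240) [633.   6. 222.]
(300, 340) [636. -66. 222.]
(570, 205) [813.  25. 222.]
(553, 290) [820. -41. 222.]
```

View pics/c1.png

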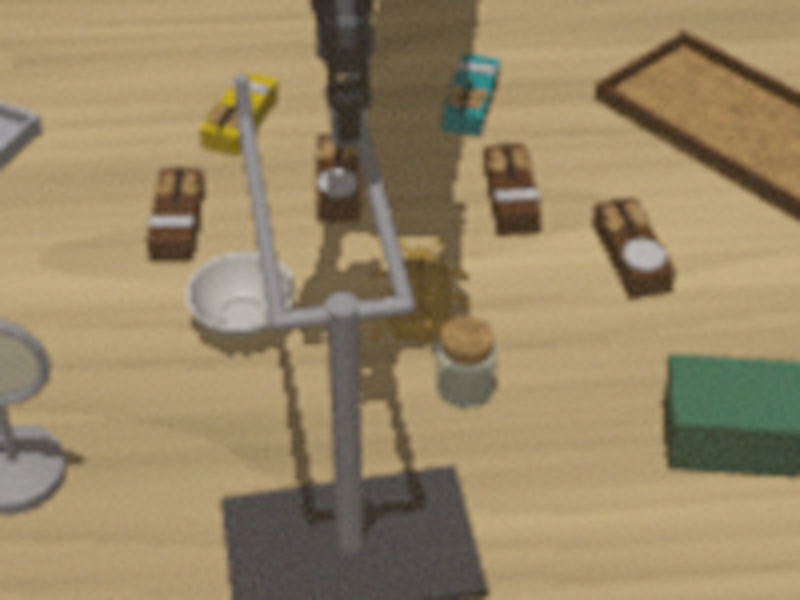

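View pics/c2.png

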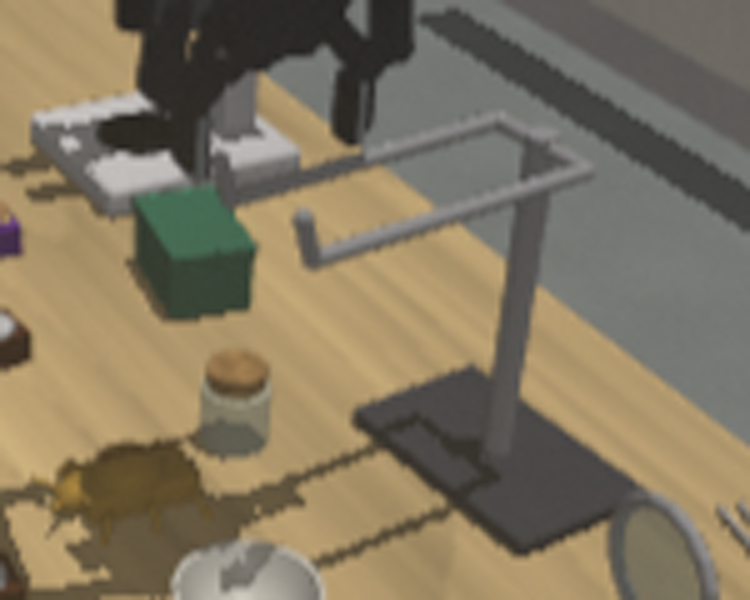

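step_arm([
  [8.5,0,0,3,0],
  [8.5,0,0,3.5,0],
  [8.5,0,0,3.5,0],
  [8.5,0,0,3.5,0],
  [8.5,-3,0,2.5,0],
])

```text
time: 0.57
tcp_pos: [622.2, -0.5, 393.0]
orientation: [2.22, 2.22, 0.002]
force: [0.9, -0.4, 0.9]
width: 85.1
```

step_arm([
  [8.5,-3.5,0,1,0],
  [8.5,-3.5,0,0,0],
  [8.5,-3.5,0,0,0],
  [8.5,-3,0,0,0],
  [8.5,0,0,0,0],
])

```text
time: 0.98
tcp_pos: [481.4, 0.5, 401.5]
orientation: [2.221, 2.221, -0.0]
force: [0.9, -0.6, -0.2]
width: 84.9
```

Run:
```python
from h import *
for n in ("scene","side","wrist"):
    p=vision.camera_params(n); im=vision.capture(n)
    cv2.imwrite(f"pics/{n}1.png",im[:,:,::-1])
    if n=="wrist": rect(im,p,300,900,-400,400,24,1,True,'pics/orth_w1.png'); np.savez('w1.npz',**p)
    if n=="scene": crop(im[:,:,::-1],230,170,430,320,4,'pics/c3.png')
    if n=="side": crop(im[:,:,::-1],300,130,450,250,5,'pics/c4.png')
s=arm.state();print(s['time'],s['tcp_pos'],s['joint_pos'])
```

```text
1.1333 [ 4.85166277e+02 -4.54789278e-02  4.01362514e+02] [-2.34351278e-01 -2.41288670e-01  1.74089962e+00  6.79022042e-05
  1.64135259e+00 -2.34158981e-01]
```

View pics/wrist1.png

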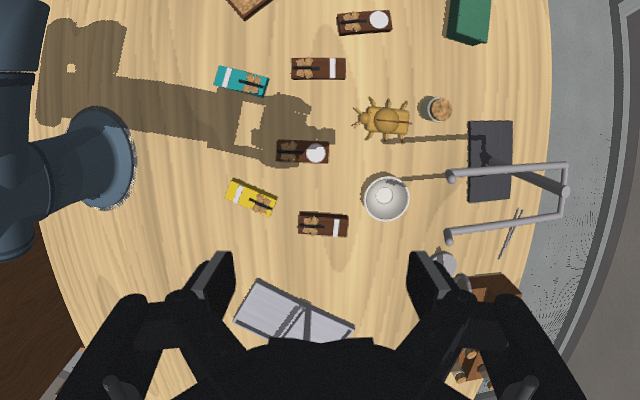

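View pics/orth_w1.png

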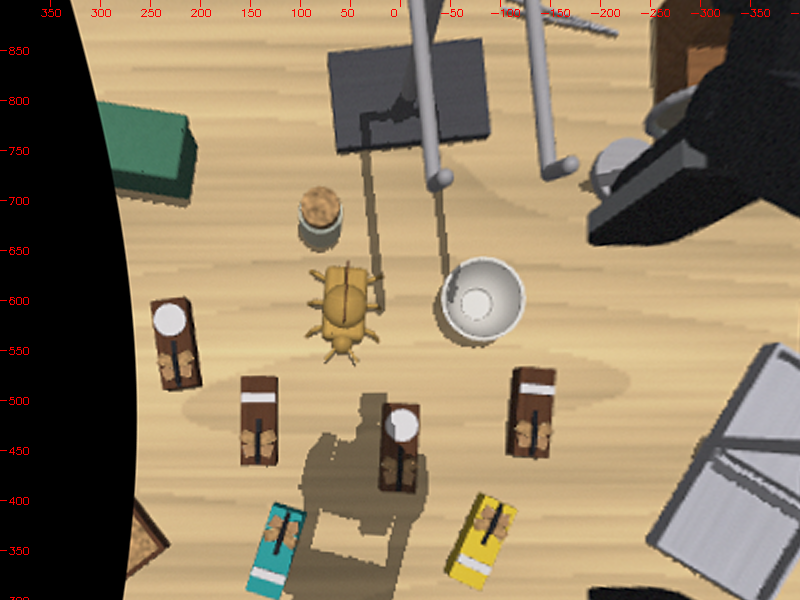

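View pics/c3.png

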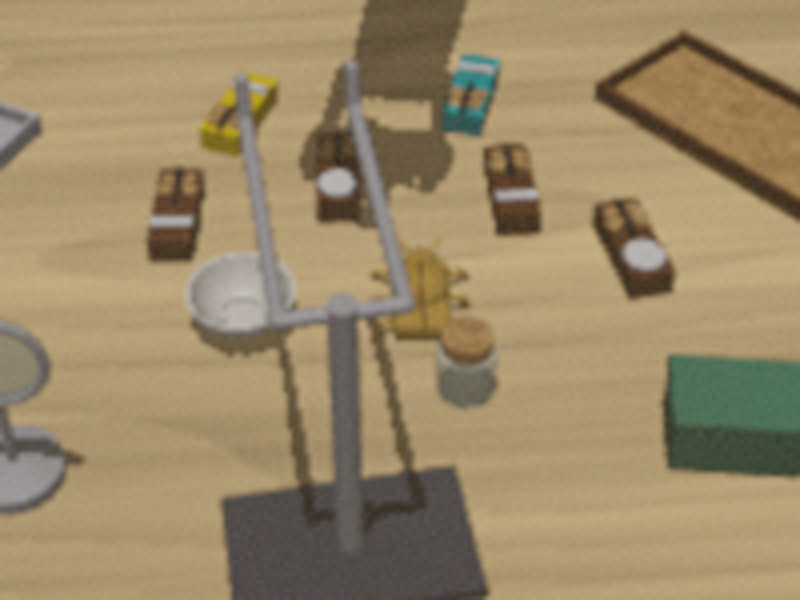

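View pics/c4.png

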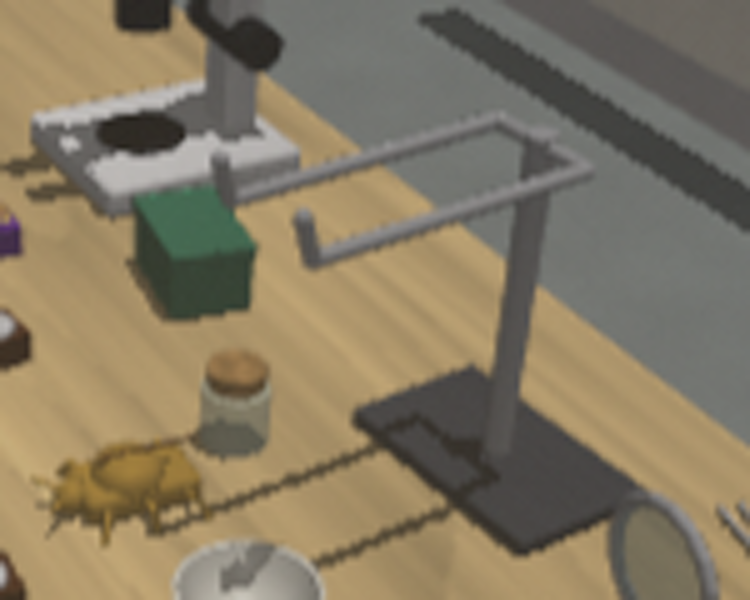

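Run:
```python
from h import *
s=vision.camera_params('scene'); d=vision.camera_params('side')
S=lambda a,b:(230+(a+.5)/4-.5,170+(b+.5)/4-.5); D=lambda a,b:(300+(a+.5)/5-.5,130+(b+.5)/5-.5)
from scipy.optimize import least_squares
# model pts: (x,y,z) hook
obs=[(s,S(240,80),(-33,-36,250)),(s,S(351,68),(-33,36,250)),(s,S(275,320),(152,-36,220)),(s,S(405,302),(152,36,220)),
(d,D(219,157),(-33,36,250)),(d,D(304,216),(-33,-36,250)),(d,D(500,120),(152,36,220)),(d,D(586,170),(152,-36,220))]
for p,uv,m in obs: print(m,px2w(p,uv,m[2]).round(1))
def f(v):
    c,n=np.cos(v[2]),np.sin(v[2]); r=[]
    for p,uv,m in obs:
        X=[v[0]+c*m[0]-n*m[1],v[1]+n*m[0]+c*m[1],m[2]]; r+=list(w2px(p,X)-uv)
    return np.array(r)
r=least_squares(f,[650,-10,0.1]); print(r.x,np.degrees(r.x[2])); print(r.fun.round(1))
im=cv2.imread('pics/scene1.png'); crop(im,150,165,250,250,7,'pics/c5.png'); crop(im,365,170,475,235,7,'pics/c6.png')
im=cv2.imread('pics/side1.png'); crop(im,190,160,290,220,7,'pics/c7.png');crop(im,270,290,420,400,5,'pics/c8.png')
```

```text
(-33, -36, 250) [635.5 -66.8 250. ]
(-33, 36, 250) [628.8   4.9 250. ]
(152, -36, 220) [821.2 -49.5 220. ]
(152, 36, 220) [813.2  23.6 220. ]
(-33, 36, 250) [617.2  -1.6 250. ]
(-33, -36, 250) [624.7 -73.2 250. ]
(152, 36, 220) [812.6  20.1 220. ]
(152, -36, 220) [818.7 -49.6 220. ]
[ 6.62396228e+02 -2.76761630e+01  9.06056149e-02] 5.191319336555775
[ 0.1 -0.6  0.1 -0.6 -0.2 -1.4 -0.8 -0.8  1.8 -1.8  1.4 -1.9 -1.  -0.1
 -0.4  0.2]
```

View pics/c5.png

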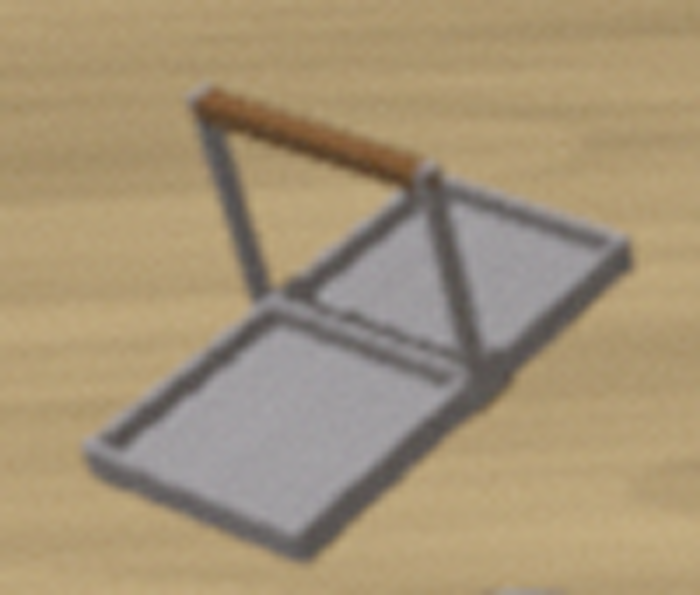

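View pics/c6.png

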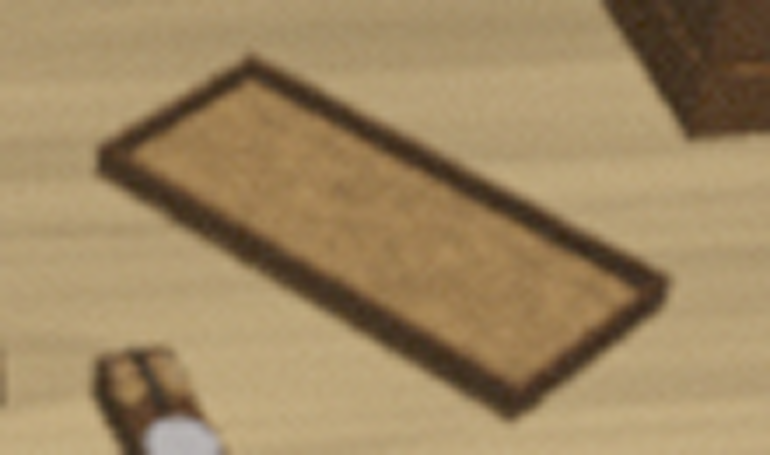

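View pics/c7.png

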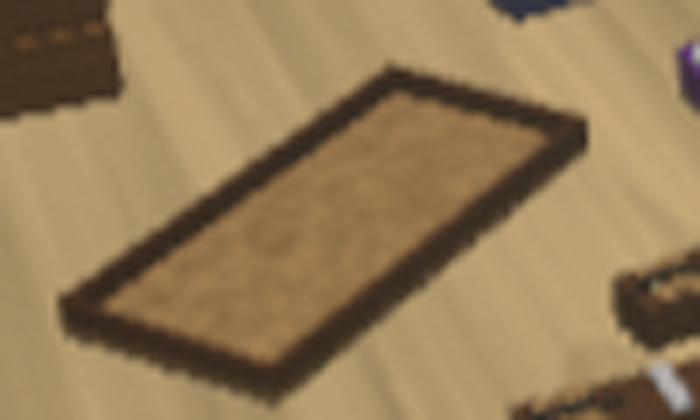

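View pics/c8.png

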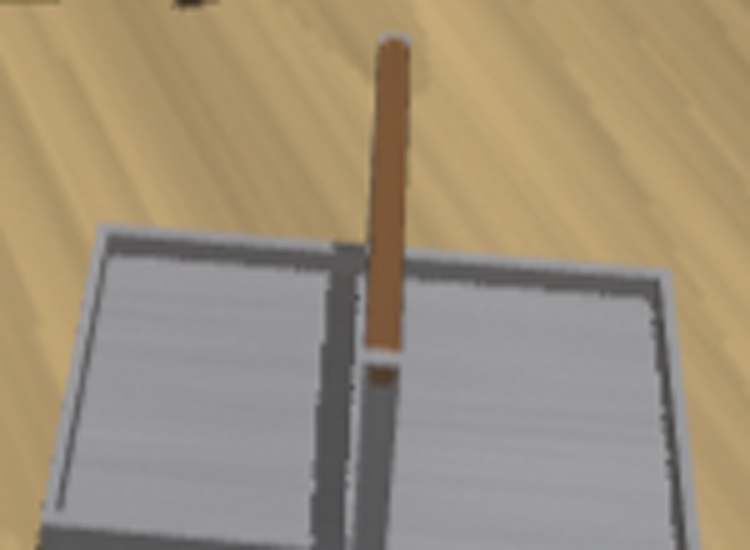

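```bash
cat > fit.py <<'E'
from h import *
from scipy.optimize import least_squares
def fit(obs,x0):
    def f(v):
        c,n=np.cos(v[2]),np.sin(v[2]); r=[]
        for p,uv,m in obs:
            X=[v[0]+c*m[0]-n*m[1],v[1]+n*m[0]+c*m[1],m[2]]; r+=list(w2px(p,X,abs(p['fx']-309.7)<.1)-uv)
        return np.array(r)
    r=least_squares(f,x0,loss='soft_l1'); return r.x,f(r.x)
E
python3 - <<'E'
from fit import *
s=vision.camera_params('scene'); d=vision.camera_params('side'); w=dict(np.load('w1.npz'))
def cv(x0,y0,k): return lambda a,b:(x0+(a+.5)/k-.5,y0+(b+.5)/k-.5)
T=cv(365,170,7);U=cv(190,160,7);C=cv(150,165,7);E=cv(270,290,5)
# tray: axis x dir ~36deg
o=[(s,T(252,58),(-128,62,20)),(s,T(100,155),(-128,-62,20)),(s,T(512,402),(128,-62,20)),(s,T(668,280),(128,62,20)),
(d,U(392,68),(128,62,20)),(d,U(586,122),(128,-62,20)),(d,U(272,385),(-128,-62,20)),(d,U(62,298),(-128,62,20))]
for p,uv,m in o: print(m,px2w(p,uv,m[2]).round(1))
x,r=fit(o,[430,340,.6]); print('tray',x,np.degrees(x[2]),r.round(1))
# carrier yaw ~ -30 ; x axis pointing +x,-y
o=[(s,C(90,448),(120,-65,20)),(s,C(303,543),(120,65,20)),(s,C(630,240),(-120,65,20)),
(s,C(200,92),(0,-70,142)),(s,C(428,168),(0,70,142)),
(d,E(103,230),(-120,65,20)),(d,E(668,272),(120,65,20)),(d,E(394,38),(0,70,142)),(d,E(384,357),(0,-70,142))]
for p,uv,m in o: print(m,px2w(p,uv,m[2]).round(1))
x,r=fit(o,[440,-340,-.5]); print('carrier',x,np.degrees(x[2]),r.round(1))
E
```

```text
(-128, 62, 20) [284.3 332.6  20. ]
(-128, -62, 20) [362.6 235.5  20. ]
(128, -62, 20) [562.5 384.4  20. ]
(128, 62, 20) [484.6 485.   20. ]
(128, 62, 20) [478.1 479.5  20. ]
(128, -62, 20) [551.3 381.3  20. ]
(-128, -62, 20) [348. 222.  20.]
(-128, 62, 20) [278.5 331.2  20. ]
tray [417.4263285  359.53235759   0.64194424] 36.78069574383799 [-0.4 -1.  -1.2 -1.7  0.1 -1.2  0.1 -0.3  0.7 -1.   1.  -1.   0.4 -2.2
 -0.3 -0.2]
(120, -65, 20) [ 496.  -489.4   20. ]
(120, 65, 20) [ 566.9 -378.6   20. ]
(-120, 65, 20) [ 360.9 -258.4   20. ]
(0, -70, 142) [ 391.2 -433.7  142. ]
(0, 70, 142) [ 460.9 -317.9  142. ]
(-120, 65, 20) [ 354.7 -264.8   20. ]
(120, 65, 20) [ 556.9 -385.3   20. ]
(0, 70, 142) [ 457.6 -319.7  142. ]
(0, -70, 142) [ 388.3 -435.5  142. ]
carrier [ 423.91118381 -376.74337597   -0.53958121] -30.915726286712665 [-1.3 -0.5 -0.9 -1.4 -0.1 -1.1 -0.7 -0.5  0.5 -0.2 -1.1 -1.9  0.6 -1.6
  0.3 -1.5  0.2  0.8]
```

step_arm([
  [8.5,-1,0,-3,6.9],
  [8.5,-1,0,-3,6.9],
  [8.5,-1,0,-3,6.9],
  [8.5,0,0,-3,6.9],
  [8.5,0,0,-3,6.9],
])

```text
time: 1.55
tcp_pos: [455.5, -0.1, 249.8]
orientation: [-1.454, -2.785, -0.0]
force: [0.8, 0.1, 0.9]
width: 84.9
```

step_arm([
  [8.5,0,0,-2,6.9],
  [8.5,0,0,-1,6.9],
  [8.5,0,0,0,6.9],
  [8.5,0,0,0,6.9],
  [8.5,0,0,0,6.9],
])

```text
time: 1.97
tcp_pos: [455.7, -0.1, 220.4]
orientation: [-0.563, -3.089, -0.0]
force: [0.4, 0.7, 0.2]
width: 85.0
```

step_arm([
  [8.5,0,0,0,6.9],
  [8.5,0,0,0,6.9],
  [8.5,0,0,0,6.9],
  [8.5,0,0,0,0],
])

```text
time: 2.3
tcp_pos: [455.8, -0.1, 220.9]
orientation: [-0.005, -3.141, -0.0]
force: [0.1, 0.5, 0.1]
width: 85.5
```

```bash
cat >> h.py <<'E'
def look(name,x0,x1,y0,y1,z=24,res=1):
    p=vision.camera_params('wrist'); im=vision.capture('wrist')
    cv2.imwrite(f'pics/{name}_raw.png',im[:,:,::-1]); np.savez(f'{name}.npz',**p)
    rect(im,p,x0,x1,y0,y1,z,res,True,f'pics/{name}.png')
    s=arm.state(); print(s['time'],s['tcp_pos'].round(1),s['orientation'].round(3),s['joint_pos'].round(2),s['width'])
E
python3 - <<'E'
from h import *
look('p2',350,600,-100,250,24,.5)
E
```

```text
2.35 [ 4.557e+02 -1.000e-01  2.209e+02] [-0.012 -3.141 -0.   ] [-0.25 -0.22  2.05 -0.    1.32 -1.81] 85.11343750473876
```

View pics/p2.png

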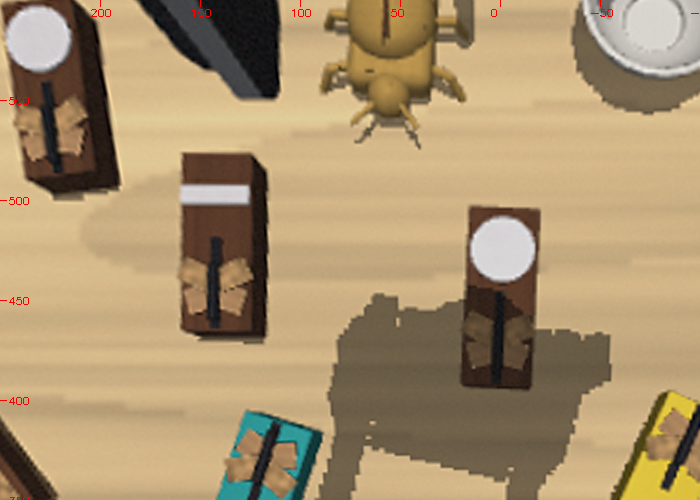

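View pics/p2_raw.png

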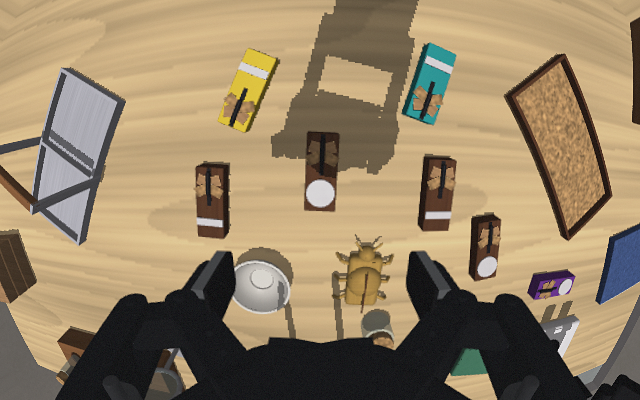

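step_arm([
  [8.5,-0.4,0,-3.5,-2.5],
  [8.5,0,0,-3.5,0],
  [8.5,0,0,-3.5,0],
  [8.5,0,0,-3.5,0],
  [8.5,0,0,-3.5,0],
])

```text
time: 2.77
tcp_pos: [451.4, -0.0, 44.7]
orientation: [0.082, 3.14, -0.0]
force: [-0.2, 0.1, -0.1]
width: 85.2
```

step_arm([
  [8.5,0,0,-2.5,0],
  [8.5,0,0,-1.5,0],
  [3,0,0,0,0],
  [3,0,0,0,0],
  [3,0,0,0,0],
])

```text
time: 3.18
tcp_pos: [452.3, -0.3, 7.3]
orientation: [0.079, 3.139, -0.001]
force: [-0.2, -0.7, 0.0]
width: 51.1
```

step_arm([
  [3,0,0,0,0],
  [3,0,0,0,0],
  [3,0,0,0,0],
])

```text
time: 3.43
tcp_pos: [452.9, -0.4, 8.1]
orientation: [0.077, 3.137, -0.001]
force: [0.1, 0.6, 6.7]
width: 34.7
```

step_arm([
  [3,0,0,2,0],
  [3,0,0,3,0],
  [3,0,0,3.5,0],
  [3,0,1,3,-4],
  [3,0,2.5,1.5,-5],
])

```text
time: 3.85
tcp_pos: [453.5, 33.5, 141.1]
orientation: [0.333, 3.116, -0.002]
force: [1.0, 0.3, -1.1]
width: 34.6
```

step_arm([
  [3,-1,3.2,0,-6],
  [3,-1,3.2,0,-6],
  [3,-1,3.2,0,-6],
  [3,-1,3.2,0,-6],
  [3,-1,3.2,0,-6],
])

```text
time: 4.27
tcp_pos: [400.2, 196.4, 136.8]
orientation: [1.129, 2.931, 0.001]
force: [-0.2, -1.1, -0.4]
width: 34.7
```

step_arm([
  [3,-1,3.2,0,-6],
  [3,-1,3.2,0,-5.3],
  [3,-1,3.2,0,0],
  [3,-0.8,3,0,0],
  [3,0,0,0,0],
])

```text
time: 4.68
tcp_pos: [361.4, 324.8, 136.9]
orientation: [-1.397, -2.813, -0.003]
force: [0.3, -0.1, -1.2]
width: 34.4
```

Run:
```python
from h import *
look('p3',250,600,200,500,20,.5)
```

```text
4.7333 [362.  322.9 136.7] [1.398e+00 2.813e+00 1.000e-03] [ 0.49 -0.04  2.05  0.    1.13 -0.15] 34.33252915230433
```

View pics/p3.png

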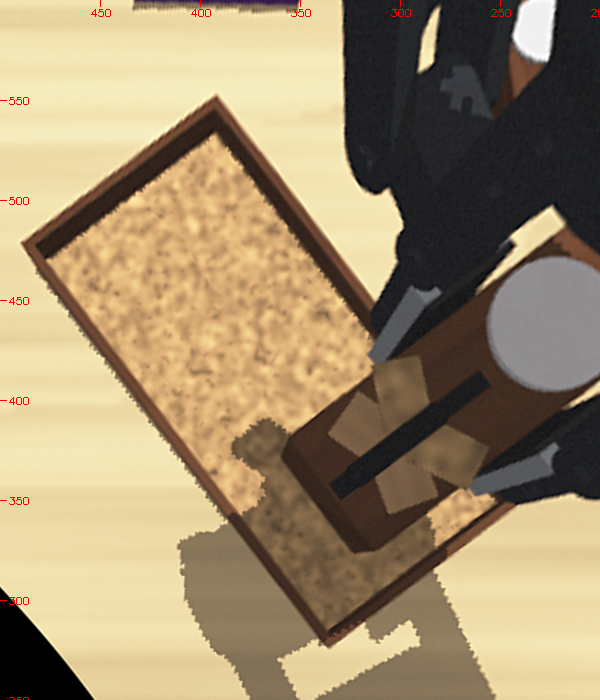

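View pics/p3_raw.png

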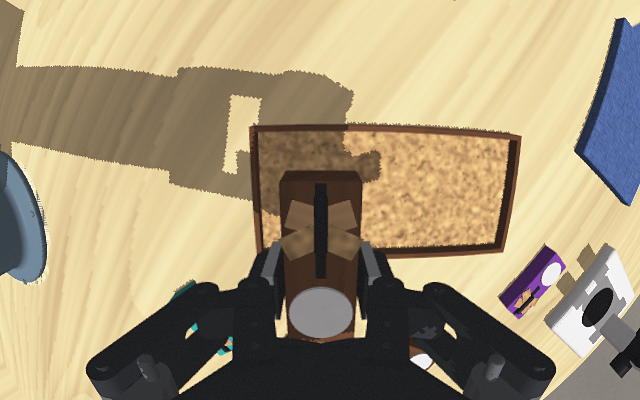

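step_arm([
  [3,0.2,0.1,-3,0],
  [3,0,0,-3,0],
  [3,0,0,-3,0],
  [3,0,0,-2,0],
  [3,0,0,-1.2,0],
])

```text
time: 5.15
tcp_pos: [363.5, 320.2, 12.7]
orientation: [-1.405, -2.807, 0.008]
force: [-19.2, -12.3, 62.5]
width: 34.3
```

step_arm([
  [3,0,0,0,0],
  [3,0,0,0,0],
])

```text
time: 5.32
tcp_pos: [365.3, 321.1, 14.2]
orientation: [-1.406, -2.809, 0.001]
force: [-0.2, -0.2, -0.5]
width: 34.5
```

step_arm([
  [5.4,0,0,0,0],
  [5.4,0,0,0,0],
  [5.4,0,0,0,0],
  [5.4,0,0,2,0],
  [5.4,0,0,3,0],
])

```text
time: 5.73
tcp_pos: [362.7, 320.5, 62.4]
orientation: [-1.403, -2.807, 0.009]
force: [0.7, 1.1, 0.1]
width: 53.8
```

step_arm([
  [8.5,2,-2,3.5,6],
  [8.5,2,-2.5,3,6],
  [8.5,2.5,-2.5,2,6],
  [8.5,3,-2,0,6],
  [8.5,3,-1,0,6],
])

```text
time: 6.15
tcp_pos: [489.8, 223.0, 147.8]
orientation: [0.622, 3.075, 0.002]
force: [0.2, 0.3, -0.3]
width: 84.9
```

step_arm([
  [8.5,3,0,0,6],
  [8.5,3,0,0,6],
  [8.5,0,0,0,6],
  [8.5,0,0,0,5],
  [8.5,0,0,0,0],
])

```text
time: 6.57
tcp_pos: [547.9, 224.4, 145.1]
orientation: [-0.002, -3.141, 0.0]
force: [0.3, -0.4, -0.1]
width: 84.8
```

Run:
```python
from h import *
look('p4',250,650,100,500,24,.5)
```

```text
6.6167 [547.5 224.6 145.1] [-0.006 -3.141  0.   ] [ 0.2   0.2   1.77 -0.    1.17 -1.37] 85.05961462226023
```

View pics/p4.png

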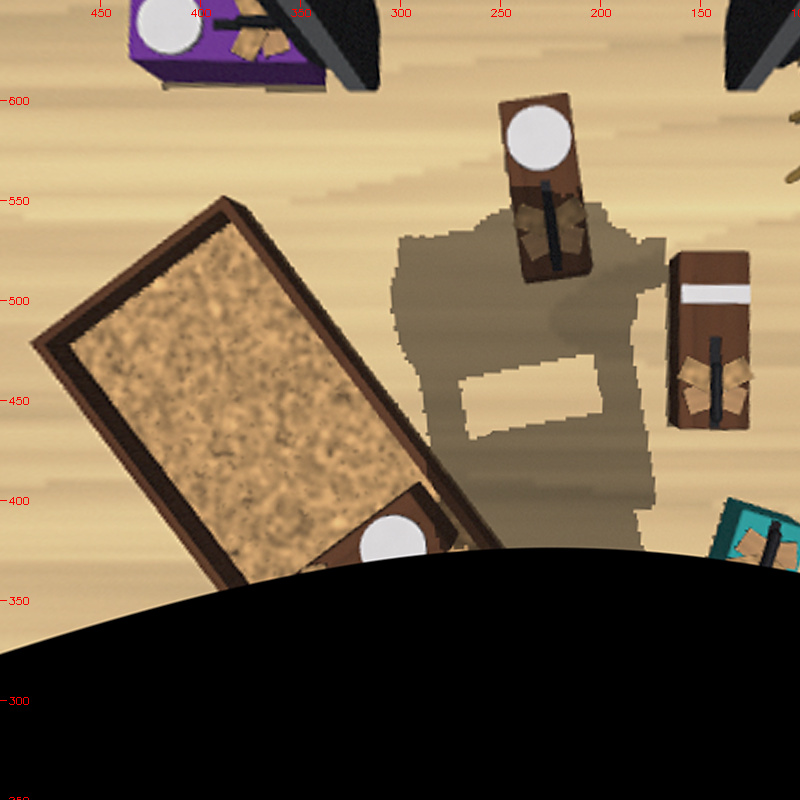

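View pics/p4_raw.png

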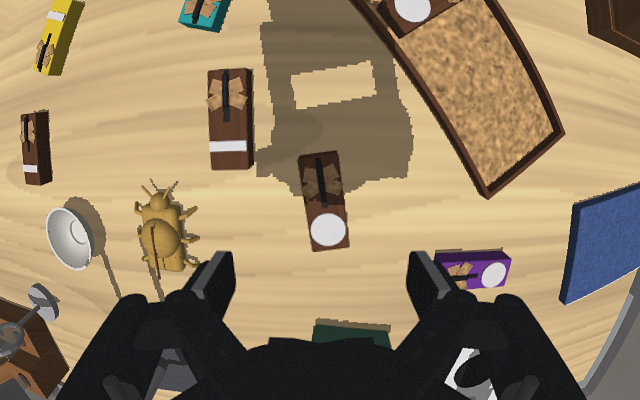

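step_arm([
  [8.5,0.9,0.2,-2,3.8],
  [8.5,0,0,-3,3.8],
  [8.5,0,0,-3.5,0],
  [8.5,0,0,-3,0],
  [8.5,0,0,-2.2,0],
])

```text
time: 7.03
tcp_pos: [554.6, 226.5, 5.5]
orientation: [0.202, -3.132, 0.001]
force: [-0.9, 0.0, 0.1]
width: 84.8
```

step_arm([
  [6,0,0,0,0],
  [3,0,0,-0.2,0],
  [3,0,0,0,0],
  [3,0,0,0,0],
  [3,0,0,0,0],
])

```text
time: 7.45
tcp_pos: [558.7, 227.2, 9.1]
orientation: [-0.205, 3.13, 0.001]
force: [0.6, 0.5, -1.1]
width: 34.6
```

step_arm([
  [3,0,0,0,0],
  [3,0,0,0,0],
  [3,0,0,2,0],
  [3,0,0,3,0],
  [3,0,0,3.5,0],
])

```text
time: 7.87
tcp_pos: [554.9, 226.4, 90.8]
orientation: [0.205, -3.131, 0.001]
force: [0.0, 0.4, 0.2]
width: 34.4
```

step_arm([
  [3,0,0.5,3,-6],
  [3,-0.5,1.5,1.5,-6],
  [3,-1,2,0,-6],
  [3,-1.2,2,0,-6],
  [3,-1.2,2,0,-6],
])

```text
time: 8.28
tcp_pos: [517.5, 307.5, 137.6]
orientation: [0.622, 3.078, 0.002]
force: [0.2, -0.6, -0.0]
width: 34.8
```

step_arm([
  [3,-1.2,2,0,-6],
  [3,-1.2,2,0,-6],
  [3,-1.2,2,0,-6],
  [3,-1,2,0,-6],
  [3,-0.4,1.5,0,-6.4],
])

```text
time: 8.7
tcp_pos: [466.1, 403.2, 136.8]
orientation: [-1.405, -2.81, -0.001]
force: [0.7, -0.4, -0.0]
width: 34.6
```

step_arm([
  [3,0,0,0,0],
  [3,0,0,0,0],
])

```text
time: 8.87
tcp_pos: [467.3, 402.2, 136.7]
orientation: [1.394, 2.815, 0.001]
force: [0.5, -0.3, -0.8]
width: 34.6
```

Run:
```python
from h import *
look('p5',250,600,200,500,20,.5)
```

```text
8.9167 [467.6 401.5 136.5] [1.396 2.814 0.   ] [ 0.53  0.27  1.71 -0.    1.16 -0.12] 34.47478829628942
```

View pics/p5.png

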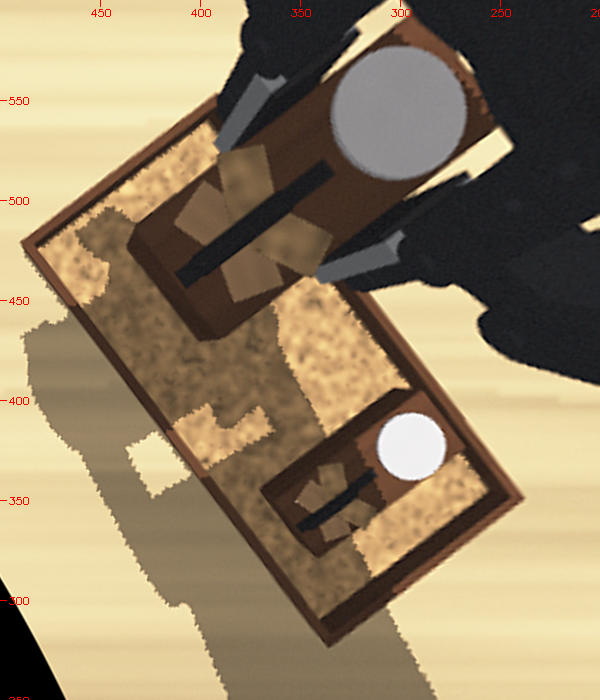

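step_arm([
  [3,0,0,-3,0],
  [3,0,0,-3,0],
  [3,0,0,-2.5,0],
  [3,0,0,-1.5,0],
  [3,0,0,-0.8,0],
])

```text
time: 9.33
tcp_pos: [466.5, 399.7, 25.4]
orientation: [-1.399, -2.81, 0.006]
force: [-0.4, -0.4, -0.2]
width: 34.7
```

step_arm([
  [3,0,0,-0.6,0],
  [3,0,0,-0.4,0],
  [3,0,0,-0.2,0],
  [3,0,0,0,0],
])

```text
time: 9.67
tcp_pos: [468.1, 401.9, 16.9]
orientation: [1.399, 2.812, 0.002]
force: [-0.7, -0.1, -0.7]
width: 34.9
```

step_arm([
  [3,0,0,-0.2,0],
  [5.4,0,0,0,0],
  [5.4,0,0,0,0],
  [5.4,0,0,0,0],
  [5.4,0,0,2,0],
])

```text
time: 10.08
tcp_pos: [464.9, 400.2, 30.8]
orientation: [-1.398, -2.809, 0.01]
force: [-1.3, -0.4, -0.4]
width: 53.8
```

step_arm([
  [5.4,0,0,3,0],
  [5.4,0,0,3.5,0],
  [8.5,0,-1.5,3,6],
  [8.5,0,-3,1.5,6],
  [8.5,0.3,-3.5,0,6],
])

```text
time: 10.5
tcp_pos: [472.9, 323.3, 149.8]
orientation: [0.927, 2.994, 0.01]
force: [-0.1, -0.3, 0.2]
width: 84.5
```

step_arm([
  [8.5,0.3,-3.5,0,6],
  [8.5,0.3,-3.5,0,6],
  [8.5,0.3,-3.5,0,6],
  [8.5,0.2,-3.5,0,6],
  [8.5,0,-2.5,0,6],
])

```text
time: 10.92
tcp_pos: [481.7, 154.5, 144.6]
orientation: [0.128, 3.138, -0.001]
force: [1.0, 0.6, 0.2]
width: 85.1
```

step_arm([
  [8.5,0,-1.5,0,5],
  [8.5,0,0,0,0],
])

```text
time: 11.08
tcp_pos: [481.8, 139.4, 144.6]
orientation: [-0.0, 3.141, -0.001]
force: [-0.4, 0.3, 0.5]
width: 85.2
```

Run:
```python
from h import *
look('p6',350,600,0,400,24,.5)
```

```text
11.1333 [481.8 140.8 144.6] [3.000e-03 3.141e+00 0.000e+00] [ 0.06 -0.01  2.    0.    1.15 -1.51] 85.27214478099988
```

View pics/p6.png

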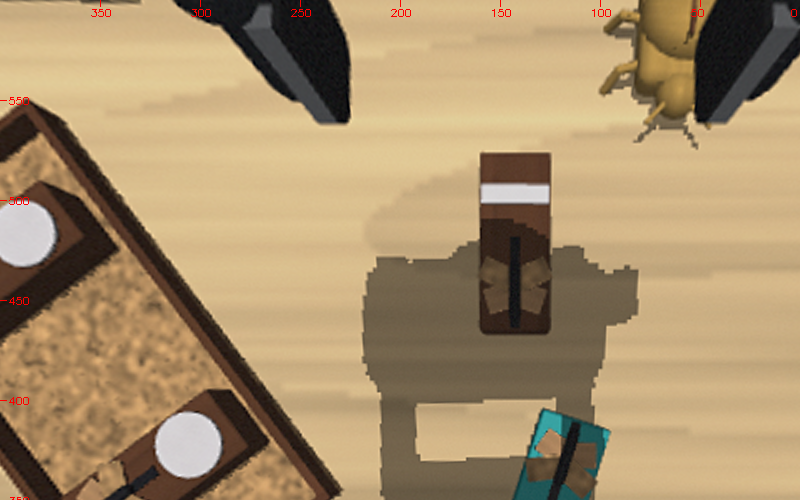

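View pics/p6_raw.png

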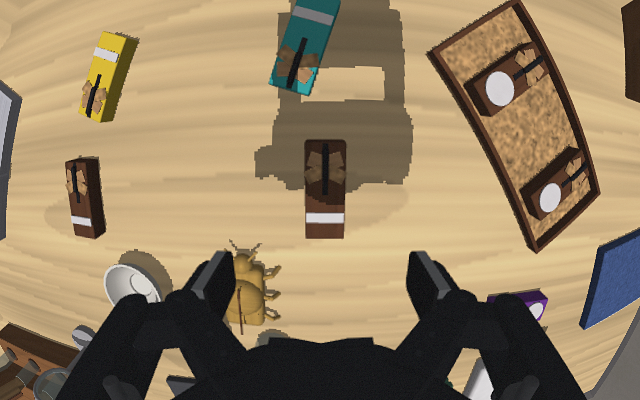

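step_arm([
  [8.5,-0.3,0.1,-2,0],
  [8.5,0,0,-3,0],
  [8.5,0,0,-3.5,0],
  [8.5,0,0,-3,0],
  [8.5,0,0,-2.2,0],
])

```text
time: 11.55
tcp_pos: [477.0, 143.8, 4.7]
orientation: [0.002, -3.139, -0.0]
force: [0.5, 0.3, 0.1]
width: 84.7
```

step_arm([
  [6,0,0,0,0],
  [3,0,0,-0.2,0],
  [3,0,0,0,0],
  [3,0,0,0,0],
  [3,0,0,0,0],
])

```text
time: 11.97
tcp_pos: [480.6, 143.1, 7.5]
orientation: [-0.003, 3.137, 0.001]
force: [-0.2, -0.8, -0.7]
width: 34.7
```

step_arm([
  [3,0,0,0,0],
  [3,0,0,0,0],
  [3,0,0,2,0],
  [3,0,0,3,0],
  [3,0,0,3.5,0],
])

```text
time: 12.38
tcp_pos: [476.9, 142.6, 90.1]
orientation: [0.002, -3.138, 0.0]
force: [0.8, -0.0, -0.0]
width: 34.2
```

step_arm([
  [3,0,-1,3.5,0],
  [3,0,-2.5,3,0],
  [3,-0.5,-3,2.5,-3],
  [3,-0.8,-3.3,1,-3],
  [3,-0.8,-3.5,1,-3],
])

```text
time: 12.8
tcp_pos: [457.8, 8.7, 202.8]
orientation: [0.245, 3.128, -0.001]
force: [0.5, -0.3, -0.8]
width: 34.8
```

step_arm([
  [3,-0.8,-3.5,1,-3],
  [3,-0.8,-3.5,1,-3],
  [3,-0.8,-3.5,0,-3],
  [3,-0.8,-3.5,0,-3],
  [3,-0.8,-3.5,0,-3],
])

```text
time: 13.22
tcp_pos: [416.8, -166.9, 221.1]
orientation: [0.655, 3.071, -0.001]
force: [0.3, -0.2, -0.8]
width: 34.7
```

step_arm([
  [3,-0.8,-3.5,0,-3],
  [3,-0.8,-3.5,0,-3],
  [3,-0.8,-3.5,0,-1],
  [3,-0.8,-3.5,0,0],
  [3,-0.8,-2.5,0,0],
])

```text
time: 13.63
tcp_pos: [376.6, -332.8, 220.9]
orientation: [0.84, 3.026, -0.002]
force: [0.2, 0.4, -1.2]
width: 34.6
```

step_arm([
  [3,0,0,0,0],
  [3,0,0,0,0],
])

```text
time: 13.8
tcp_pos: [377.0, -331.0, 220.5]
orientation: [0.841, 3.027, 0.0]
force: [1.0, -0.3, -0.9]
width: 34.8
```

Run:
```python
from h import *
look('p7',250,650,-550,-150,20,.5)
```

```text
13.85 [ 377.3 -330.   220.3] [8.380e-01 3.028e+00 1.000e-03] [-0.95 -0.1   1.94  0.    1.3  -1.98] 34.70502720718358
```

View pics/p7.png

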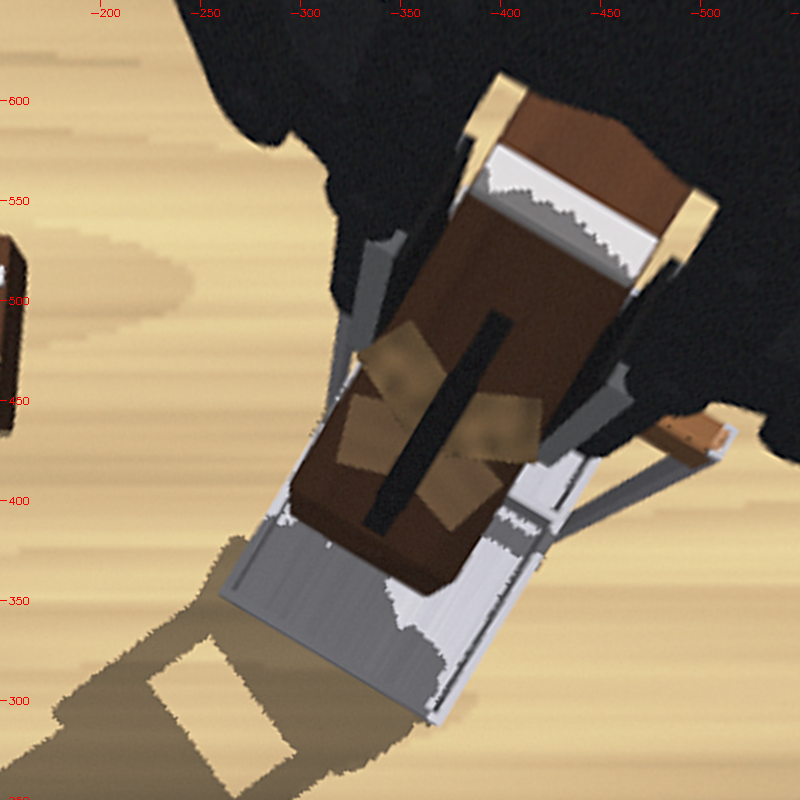

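View pics/p7_raw.png

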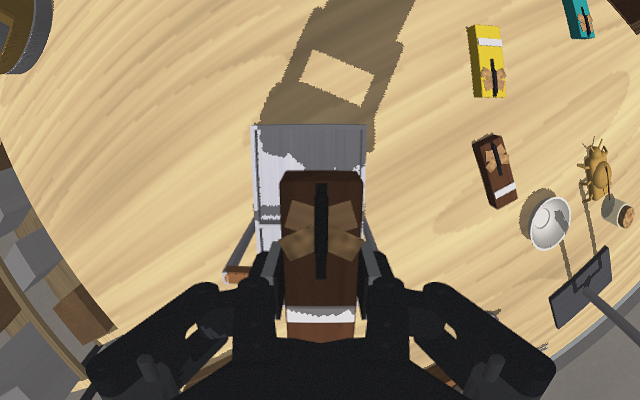

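step_arm([
  [3,-0.5,-1.4,0,0.4],
  [3,0,0,-2,0],
  [3,0,0,-3,0],
  [3,0,0,-3,0],
  [3,0,0,-3,0],
])

```text
time: 14.27
tcp_pos: [373.2, -342.9, 109.6]
orientation: [0.823, 3.031, -0.001]
force: [0.2, -0.9, -0.2]
width: 35.3
```

step_arm([
  [3,0,0,-3,0],
  [3,0,0,-2,0],
  [3,0,0,-1,0],
  [3,0,0,0,0],
  [3,0,0,0,0],
])

```text
time: 14.68
tcp_pos: [373.2, -343.9, 50.9]
orientation: [0.824, 3.031, -0.0]
force: [-0.3, -1.2, -0.3]
width: 34.8
```

Run:
```python
from h import *
look('p8',250,650,-550,-150,20,.5)
im=vision.capture('side'); crop(im[:,:,::-1],240,230,440,400,4,'pics/p8s.png')
im=vision.capture('scene'); crop(im[:,:,::-1],130,150,270,250,5,'pics/p8c.png')
```

```text
14.7333 [ 373.5 -344.7   51.7] [ 8.250e-01  3.029e+00 -3.000e-03] [-0.97  0.16  2.02  0.    0.95 -2.01] 34.542539909799835
```

View pics/p8.png

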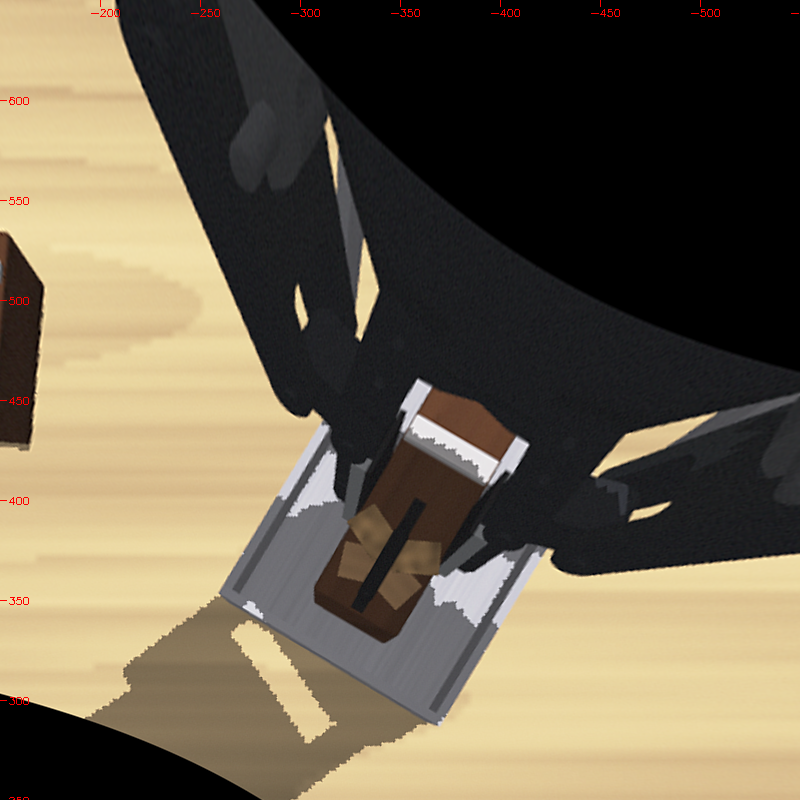

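View pics/p8s.png

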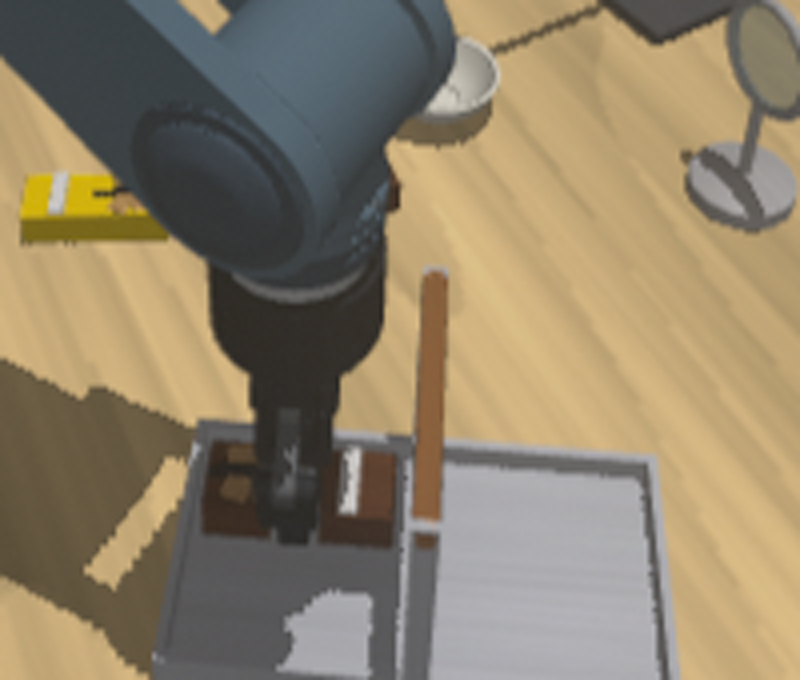

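View pics/p8c.png

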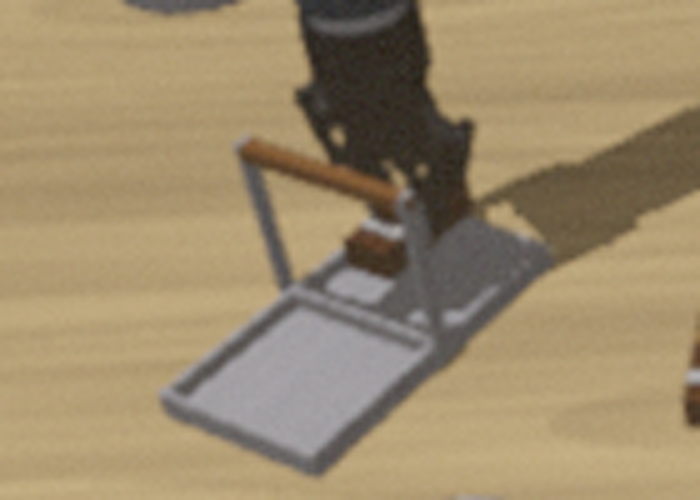

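step_arm([
  [3,-0.1,-0.1,-1.5,0],
  [3,0,0,-1,0],
  [3,0,0,-0.6,0],
  [3,0,0,-0.4,0],
  [3,0,0,0,0],
])

```text
time: 15.25
tcp_pos: [371.2, -344.8, 14.5]
orientation: [-0.826, -3.03, -0.002]
force: [-0.2, 0.3, -1.6]
width: 34.5
```

step_arm([
  [3,0,0,-0.2,0],
  [5.2,0,0,0,0],
  [5.2,0,0,0,0],
  [5.2,0,0,0,0],
])

```text
time: 15.58
tcp_pos: [371.8, -345.7, 13.7]
orientation: [0.826, 3.03, -0.001]
force: [-0.4, 0.7, -0.1]
width: 52.1
```

step_arm([
  [5.2,0,0,2,0],
  [5.2,0,0,3,0],
  [5.2,0,0,3.5,0],
  [5.2,0,0,3.5,0],
  [5.2,0,0,3.5,0],
])

```text
time: 16.0
tcp_pos: [371.4, -345.0, 170.1]
orientation: [0.826, 3.031, -0.0]
force: [0.4, -0.1, 0.1]
width: 51.8
```

step_arm([
  [5.2,0,0.5,2,-6.8],
  [5.2,0.5,1.5,0,-6.8],
  [8.5,1,1.7,0,-6.8],
  [8.5,1,1.7,0,-6.8],
  [8.5,1,1.7,0,-6.8],
])

```text
time: 16.42
tcp_pos: [406.9, -273.7, 188.8]
orientation: [1.684, 2.651, -0.0]
force: [1.0, 0.4, 0.4]
width: 84.4
```

step_arm([
  [8.5,1,1.7,0,-6.8],
  [8.5,1,1.7,0,-6.8],
  [8.5,1,1.7,0,-6.8],
  [8.5,1,1.7,0,-6.8],
  [8.5,1,1.7,0,-6.8],
])

```text
time: 16.83
tcp_pos: [457.0, -188.4, 188.6]
orientation: [2.385, 2.043, 0.0]
force: [-0.7, -0.8, 0.6]
width: 84.8
```

step_arm([
  [8.5,1,1.7,0,-6.8],
  [8.5,1,1.7,0,-6.8],
  [8.5,1,1.2,0,-6.8],
  [8.5,0.1,0.7,-1,-6.8],
  [8.5,0,0,-2,-6.8],
])

```text
time: 17.25
tcp_pos: [489.9, -135.8, 160.8]
orientation: [2.873, 1.258, 0.007]
force: [-0.1, -0.5, -0.2]
width: 85.3
```

step_arm([
  [8.5,0,0,-1,-6.8],
  [8.5,0,0,0,-6.8],
  [8.5,0,0,0,-6.8],
  [8.5,0,0,0,-6.8],
  [8.5,0,0,0,-6.8],
])

```text
time: 17.67
tcp_pos: [487.6, -136.3, 148.4]
orientation: [3.121, 0.36, 0.001]
force: [-0.1, -0.3, -0.0]
width: 84.6
```

step_arm([
  [8.5,0,0,0,-6.8],
  [8.5,0,0,0,-6.6],
  [8.5,0,0,0,0],
  [8.5,0,0,0,0],
])

```text
time: 18.0
tcp_pos: [487.6, -136.3, 148.4]
orientation: [3.141, 0.007, 0.001]
force: [-0.6, 0.1, 0.1]
width: 85.0
```

Run:
```python
from h import *
look('p9',300,650,-450,0,24,.5)
```

```text
18.05 [ 487.6 -136.3  148.4] [3.141e+00 7.000e-03 1.000e-03] [-0.5   0.    1.99  0.    1.15  1.07] 84.83280557950656
```

View pics/p9.png

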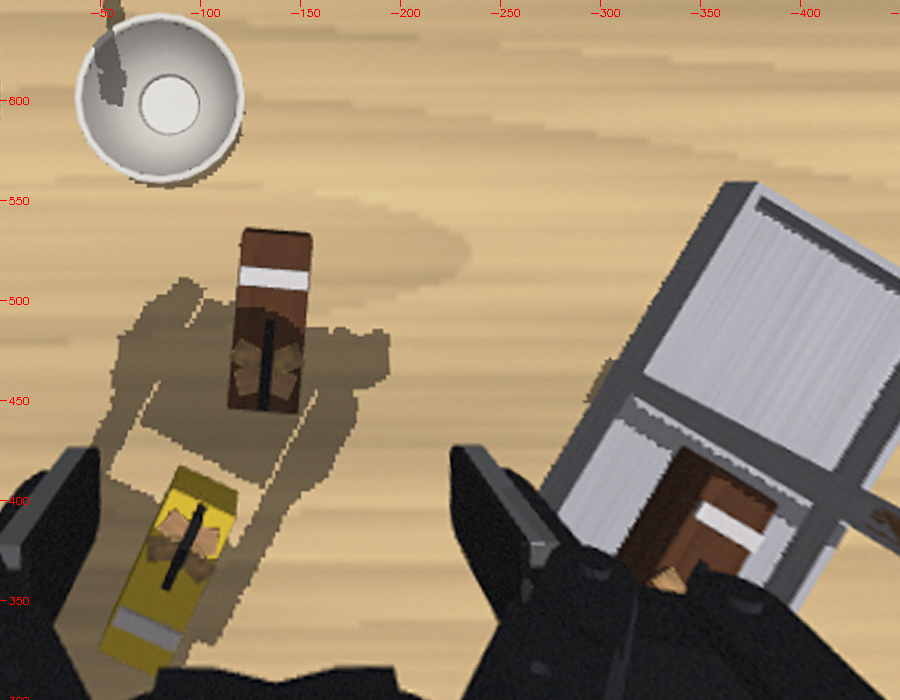

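View pics/p9_raw.png

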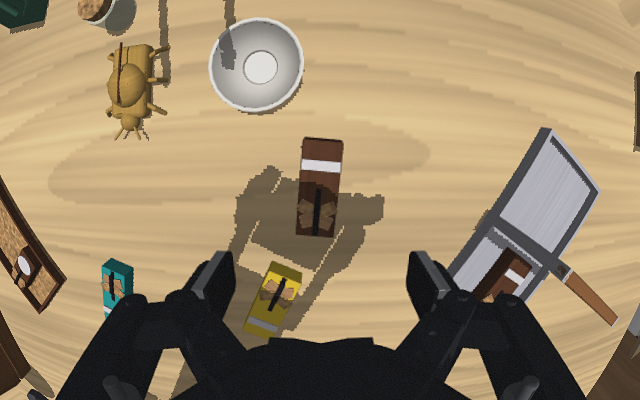

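step_arm([
  [8.5,0.2,0.1,-2,-4.8],
  [8.5,0,0,-3,0],
  [8.5,0,0,-3.5,0],
  [8.5,0,0,-3.3,0],
  [8.5,0,0,-2.2,0],
])

```text
time: 18.47
tcp_pos: [488.0, -134.4, 5.4]
orientation: [-3.138, 0.125, 0.005]
force: [-0.6, -0.4, -0.3]
width: 85.5
```

step_arm([
  [6,0,0,0,0],
  [3,0,0,-0.2,0],
  [3,0,0,0,0],
  [3,0,0,0,0],
  [3,0,0,0,0],
])

```text
time: 18.88
tcp_pos: [491.6, -136.3, 8.7]
orientation: [3.137, -0.128, 0.007]
force: [0.7, -0.6, -0.3]
width: 34.3
```

step_arm([
  [3,0,0,0,0],
  [3,0,0,0,0],
  [3,0,0,2,0],
  [3,0,0,3,0],
  [3,0,0,3.5,0],
])

```text
time: 19.3
tcp_pos: [488.1, -134.5, 91.2]
orientation: [-3.137, 0.128, 0.005]
force: [1.4, -1.1, -0.6]
width: 34.5
```

step_arm([
  [3,0,0,3.5,0],
  [3,0,-0.5,3.5,-3],
  [3,0,-1.5,3.5,-3],
  [3,-0.2,-2.5,2.3,-3],
  [3,-0.2,-3.2,0,-3],
])

```text
time: 19.72
tcp_pos: [488.4, -213.8, 227.0]
orientation: [3.103, -0.455, 0.018]
force: [1.7, -0.2, 0.3]
width: 34.5
```

step_arm([
  [3,-0.2,-3.2,0,-3],
  [3,-0.2,-3.2,0,-3],
  [3,-0.2,-3.2,0,-3],
  [3,-0.2,-3.2,0,-3],
  [3,-0.2,-3.2,0,-2],
])

```text
time: 20.13
tcp_pos: [475.2, -373.8, 220.0]
orientation: [3.028, -0.835, 0.002]
force: [0.6, 0.5, -0.7]
width: 34.5
```

step_arm([
  [3,0,-2.2,0,0],
  [3,0,-1.2,0,0],
  [3,0,0,0,0],
  [3,0,0,0,0],
])

```text
time: 20.47
tcp_pos: [475.5, -405.7, 219.2]
orientation: [-3.029, 0.832, 0.0]
force: [0.8, 0.2, -0.9]
width: 34.7
```

Run:
```python
from h import *
look('p10',280,680,-600,-200,20,.5)
```

```text
20.5167 [ 475.6 -405.1  219.2] [-3.029  0.83   0.   ] [-0.89  0.2   1.64  0.    1.31  1.22] 34.72702771342585
```

View pics/p10.png

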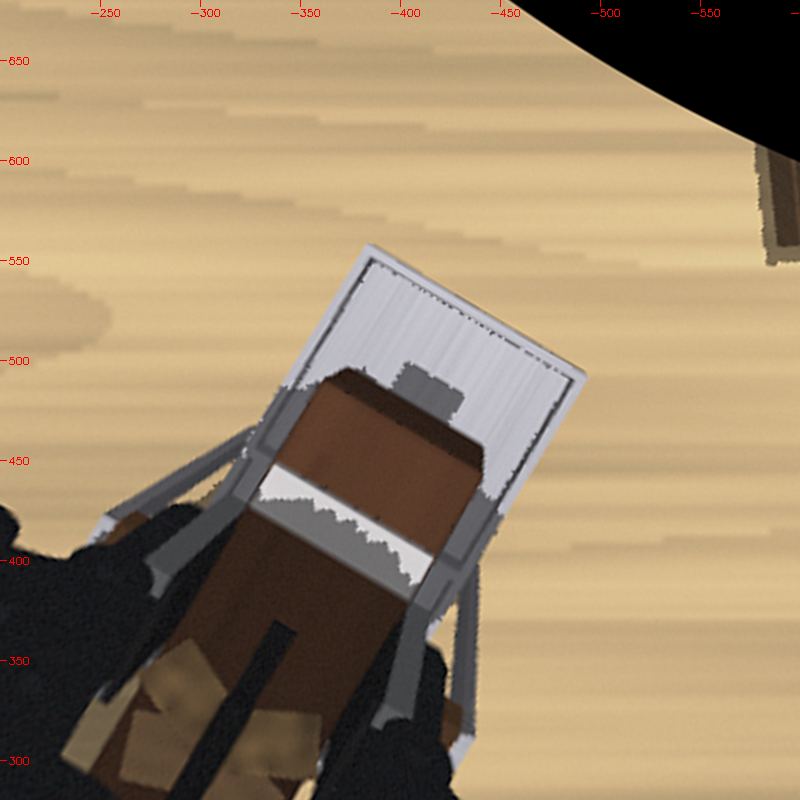

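step_arm([
  [3,-0.1,-0.2,-2,0],
  [3,0,0,-3,0],
  [3,0,0,-3,0],
  [3,0,0,-3,0],
  [3,0,0,-3,0],
])

```text
time: 20.93
tcp_pos: [475.0, -406.4, 78.4]
orientation: [3.03, -0.828, 0.001]
force: [-0.7, 0.2, -0.3]
width: 34.7
```

step_arm([
  [3,0,0,-2.5,0],
  [3,0,0,-1.5,0],
  [3,0,0,-1,0],
  [3,0,0,-0.6,0],
  [3,0,0,-0.4,0],
])

```text
time: 21.35
tcp_pos: [475.1, -408.3, 19.7]
orientation: [3.029, -0.83, 0.001]
force: [1.1, -0.2, -0.1]
width: 34.4
```

step_arm([
  [3,0,0,-0.4,0],
  [3,0,0,0,0],
  [5.2,0,0,0,0],
  [5.2,0,0,0,0],
  [5.2,0,0,0,0],
])

```text
time: 21.77
tcp_pos: [474.9, -408.8, 16.1]
orientation: [3.029, -0.831, 0.002]
force: [0.2, -0.5, -0.7]
width: 52.0
```

step_arm([
  [5.2,0,0,2,0],
  [5.2,0,0,3,0],
  [5.2,0,0,3.5,0],
  [5.2,0,0,3.5,0],
  [5.2,0,0,3.5,0],
])

```text
time: 22.18
tcp_pos: [474.4, -408.2, 172.2]
orientation: [3.029, -0.832, 0.001]
force: [-0.5, -0.2, -0.6]
width: 52.0
```

step_arm([
  [5.2,0,0,3,6.9],
  [8.5,-1,0.5,3.5,6.9],
  [8.5,-1,1,1,6.9],
  [8.5,-1,1,0,6.9],
  [8.5,-1,0.5,0,6.9],
])

```text
time: 22.6
tcp_pos: [434.7, -378.0, 247.5]
orientation: [3.137, 0.114, 0.004]
force: [0.8, 0.1, -0.9]
width: 85.3
```

step_arm([
  [8.5,-1,0.2,0,6.9],
  [8.5,0,0,0,6.9],
  [8.5,0,0,0,6.9],
  [8.5,0,0,0,6.9],
  [8.5,0,0,0,6.9],
])

```text
time: 23.02
tcp_pos: [424.5, -376.3, 245.8]
orientation: [2.964, 1.039, 0.001]
force: [0.4, 0.6, 0.8]
width: 84.9
```

step_arm([
  [8.5,0,0,0,6.9],
  [8.5,0,0,0,6.9],
  [8.5,0,0,0,6.9],
  [8.5,0,0,0,0],
])

```text
time: 23.35
tcp_pos: [424.5, -376.3, 245.7]
orientation: [2.732, 1.549, 0.0]
force: [0.5, 0.3, -0.8]
width: 84.7
```

Run:
```python
from h import *
look('p11',280,580,-550,-200,142,.5)
im=cv2.imread('pics/p11_raw.png')[:,:,::-1]; p=dict(np.load('p11.npz')); rect(im,p,280,580,-550,-200,20,.5,True,'pics/p11b.png')
```

```text
23.4 [ 424.5 -376.3  245.6] [2.736 1.543 0.   ] [-0.93  0.04  1.76 -0.    1.34 -0.38] 85.1765010763287
```

View pics/p11.png

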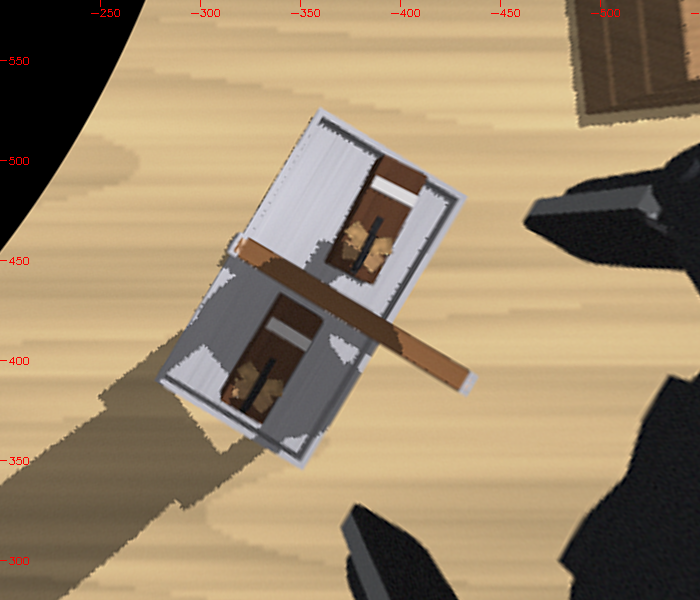

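View pics/p11b.png

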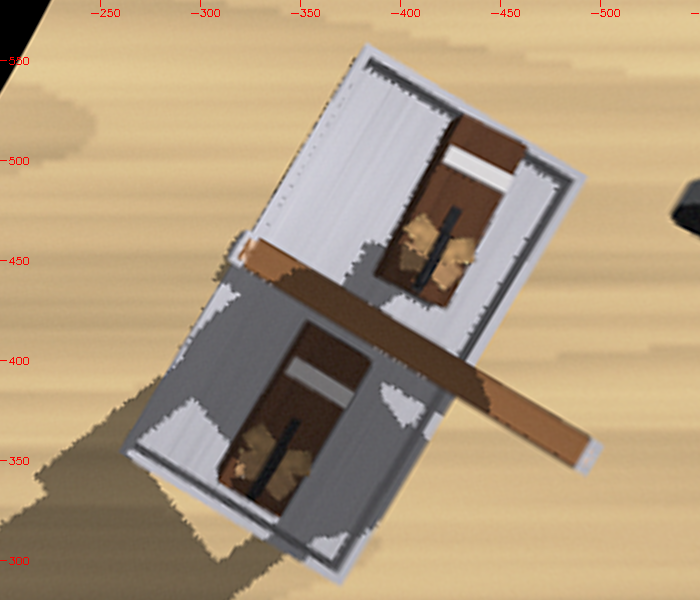

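View pics/p11_raw.png

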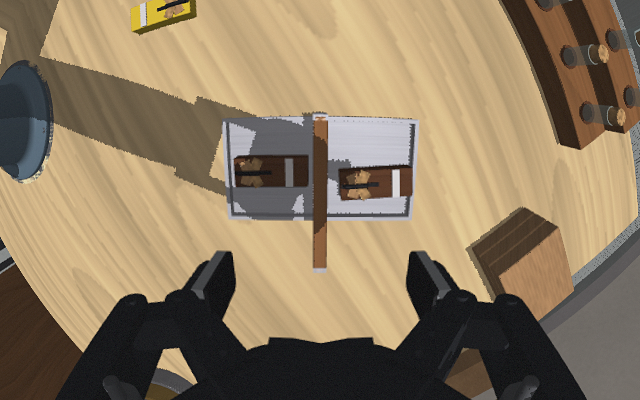

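Run:
```python
from h import *
im=cv2.imread('pics/p11_raw.png')[:,:,::-1]; p=dict(np.load('p11.npz'))
# rotate into carrier frame via ortho then warp
for z,n in ((30,'a'),(20,'b')):
    o=rect(im,p,280,580,-550,-200,z,.5,True)
    # carrier frame: px = 2.5/mm, u right = x', v up = y'
    c=np.array([423.2,-376.6]); a=np.radians(-31); k=2.8
    def W(xp,yp): return c+np.array([np.cos(a)*xp-np.sin(a)*yp,np.sin(a)*xp+np.cos(a)*yp])
    src=[];dst=[]
    for xp,yp in((-130,-75),(130,-75),(0,75)):
        X=W(xp,yp); src.append([(-200-X[1])*2,(580-X[0])*2]); dst.append([(xp+130)*k,(75-yp)*k])
    M=cv2.getAffineTransform(np.float32(src),np.float32(dst))
    q=cv2.warpAffine(o,M,(int(260*k),int(150*k)),flags=cv2.INTER_CUBIC)
    for t in range(-120,121,20): cv2.line(q,(int((t+130)*k),0),(int((t+130)*k),6),(255,0,0),1)
    cv2.imwrite(f'pics/p11c{n}.png',q[:,:,::-1])
```

```text
(no output)
```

View pics/p11ca.png

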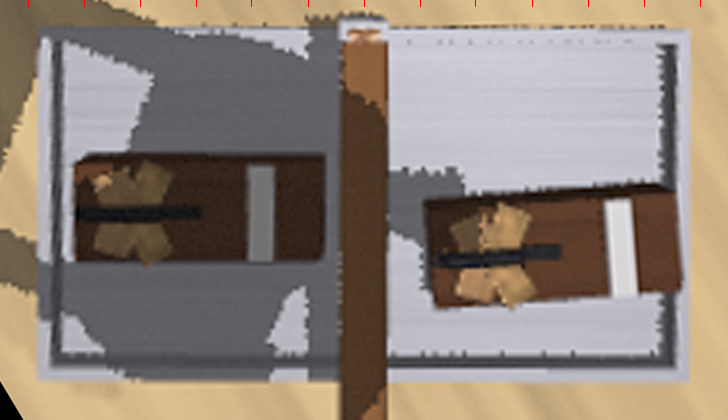

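View pics/p11cb.png

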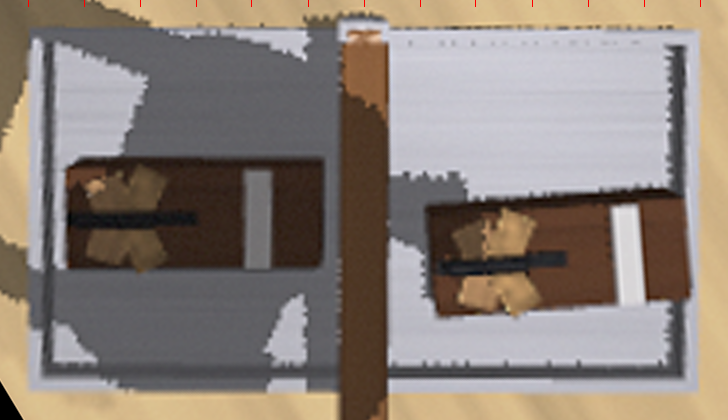

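Run:
```python
from h import *
im=vision.capture('side'); crop(im[:,:,::-1],270,280,420,400,5,'pics/p12s.png')
im=vision.capture('scene'); crop(im[:,:,::-1],140,160,260,250,6,'pics/p12c.png')
im=cv2.imread('pics/p11_raw.png'); crop(im,220,100,430,230,3.8,'pics/p12w.png')
```

```text
(no output)
```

View pics/p12s.png

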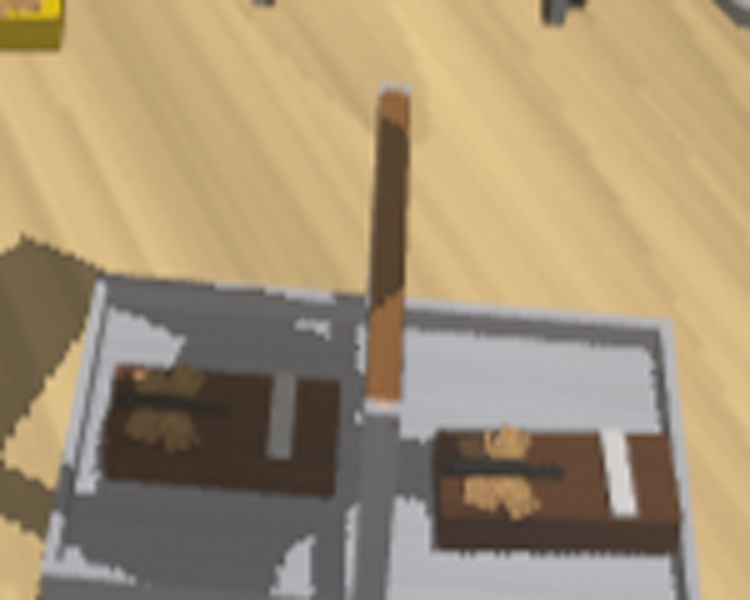

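View pics/p12c.png

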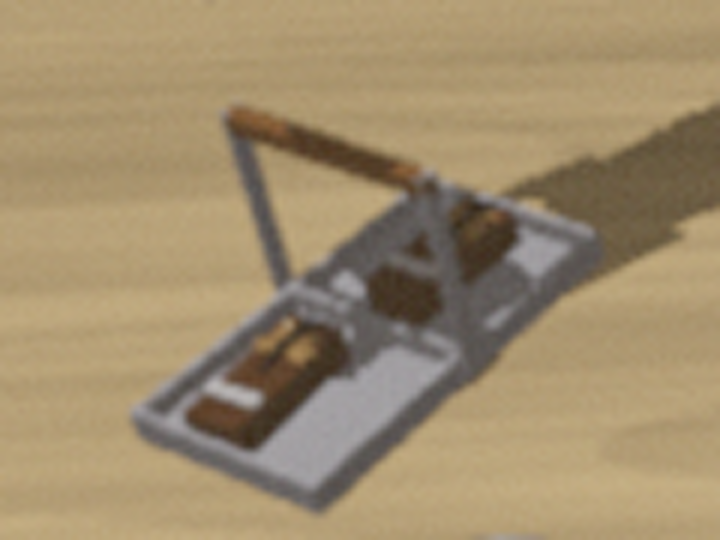

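View pics/p12w.png

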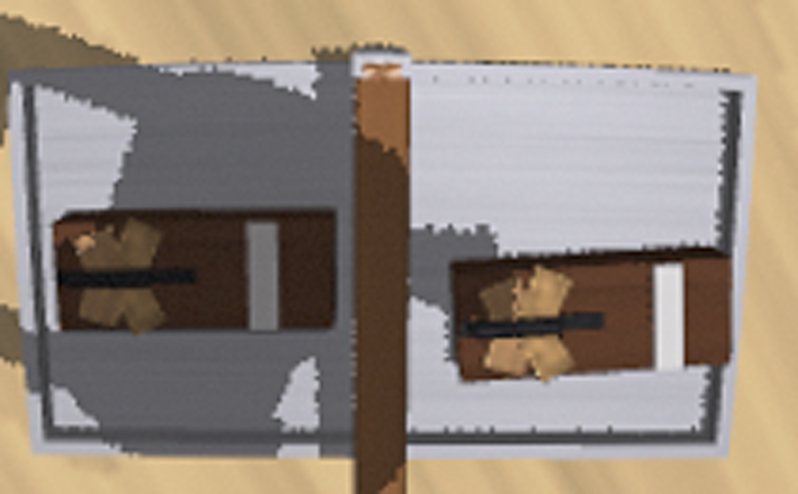

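step_arm([
  [8.5,-0.1,0,-3,0],
  [8.5,0,0,-3.5,0],
  [8.5,0,0,-3,0],
  [8.5,0,0,-2,0],
  [8.5,0,0,-1.5,0],
])

```text
time: 23.92
tcp_pos: [422.6, -375.1, 112.5]
orientation: [-2.733, -1.542, 0.001]
force: [0.6, -0.0, 0.6]
width: 85.1
```

step_arm([
  [5,0,0,0,0],
  [4,0,0,0,0],
  [3,0,0,0,0],
  [2,0,0,0,0],
  [1.5,0,0,0,0],
])

```text
time: 24.33
tcp_pos: [424.2, -377.1, 116.8]
orientation: [2.732, 1.545, 0.001]
force: [-0.8, -0.0, 0.9]
width: 25.5
```

step_arm([
  [0.5,0,0,0,0],
  [0,0,0,0,0],
  [0,0,0,0,0],
  [0,0,0,0,0],
  [0,0,0,0,0],
])

```text
time: 24.75
tcp_pos: [423.8, -376.8, 116.5]
orientation: [2.733, 1.546, -0.0]
force: [-1.7, 2.1, 5.6]
width: 11.0
```

Run:
```python
from h import *
look('p13',280,580,-550,-200,30,.5)
im=vision.capture('side'); crop(im[:,:,::-1],230,230,430,400,4,'pics/p13s.png')
```

```text
24.8 [ 423.8 -376.7  116.5] [ 2.733  1.546 -0.   ] [-0.93  0.19  1.85 -0.    1.1  -0.39] 10.928551726088653
```

View pics/p13_raw.png

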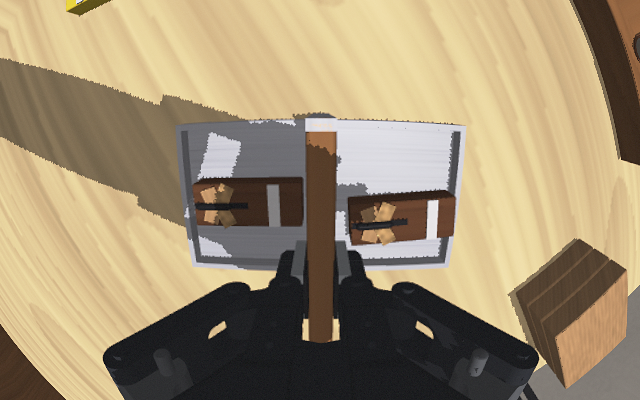

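View pics/p13s.png

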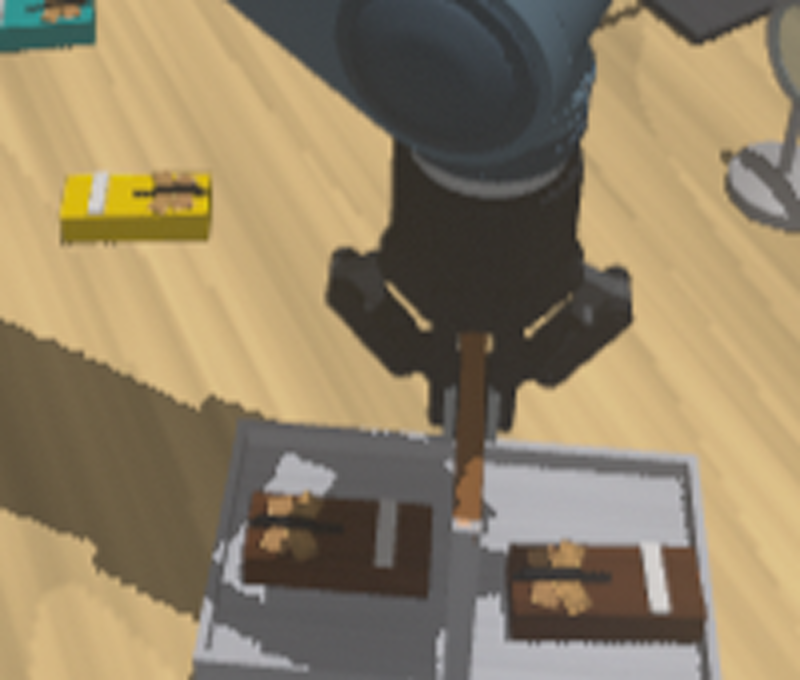

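step_arm([
  [0,0,0,0.5,0],
  [0,0,0,1,0],
  [0,0,0,1.5,0],
  [0,0,0,1,0],
  [0,0,0,0.5,0],
])

```text
time: 25.27
tcp_pos: [423.9, -376.7, 161.8]
orientation: [2.732, 1.546, 0.001]
force: [0.4, -0.9, -5.1]
width: 10.9
```

Run:
```python
from h import *
im=vision.capture('side'); crop(im[:,:,::-1],230,230,430,400,4,'pics/p14s.png')
im=vision.capture('scene'); crop(im[:,:,::-1],130,120,290,240,5,'pics/p14c.png')
s=arm.state(); print(s['tcp_pos'],s['force'],s['ft_torque'],s['width'])
```

```text
[ 423.92425159 -376.7502684   161.35142968] [ 0.41549696 -0.55030425 -5.73245917] [-0.07993267 -0.03006955 -0.02054942] 10.674788485112208
```

View pics/p14s.png

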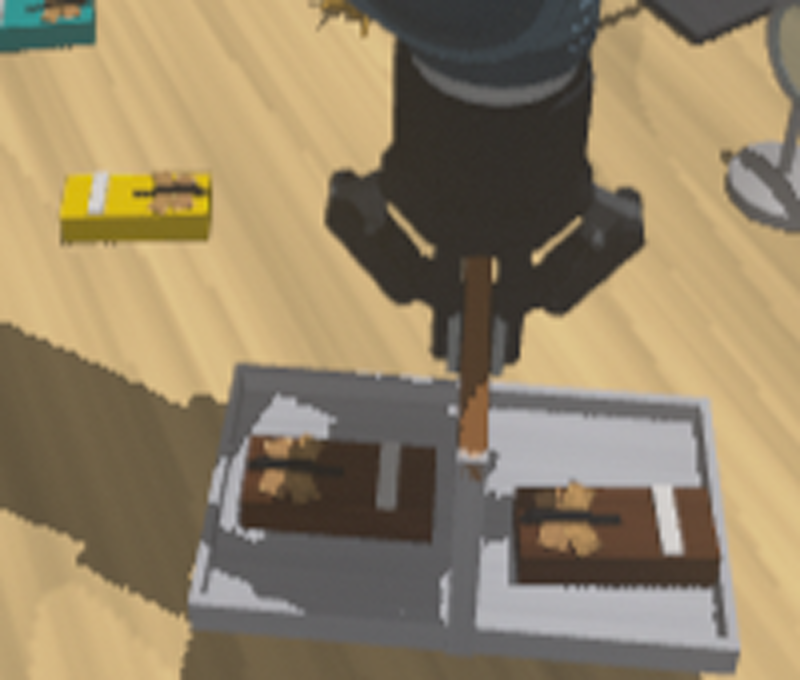

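View pics/p14c.png

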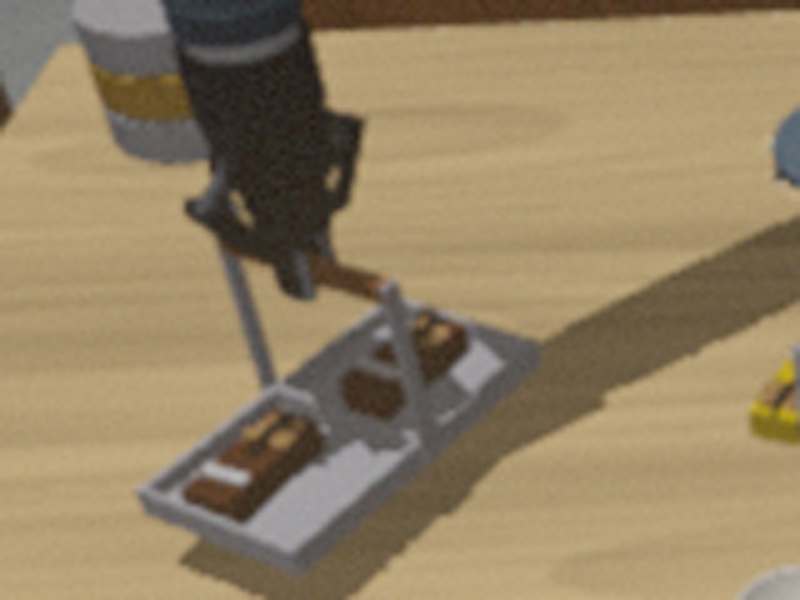

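step_arm([
  [0,0,0,1,0],
  [0,0,0,2,0],
  [0,0,0,2,0],
  [0,0,0.5,2,1],
  [0,0.2,1,2,2],
])

```text
time: 25.78
tcp_pos: [424.9, -361.5, 250.7]
orientation: [-2.692, -1.617, 0.001]
force: [0.9, 0.7, -4.7]
width: 10.7
```

step_arm([
  [0,0.4,1.6,1.5,2.5],
  [0,0.4,2,0.5,2.5],
  [0,0.4,2,0,2.5],
  [0,0.4,2,0,2.5],
  [0,0.4,2,0,2.5],
])

```text
time: 26.2
tcp_pos: [445.2, -264.0, 269.9]
orientation: [-2.498, -1.903, 0.0]
force: [-0.1, 1.3, -6.1]
width: 11.0
```

step_arm([
  [0,0.4,2,0,2.5],
  [0,0.4,2,0,2.5],
  [0,0.4,2,0,2.5],
  [0,0.4,2,0,2.5],
  [0,0.4,2,0,2.5],
])

```text
time: 26.62
tcp_pos: [465.2, -164.0, 269.8]
orientation: [-2.276, -2.164, 0.0]
force: [0.4, -0.4, -5.2]
width: 11.0
```

step_arm([
  [0,0.4,2,0,2.5],
  [0,0.4,2,0,2.5],
  [0,0.4,2,0,2.5],
  [0,0.4,2,0,0.5],
  [0,0.4,2,0,0],
])

```text
time: 27.03
tcp_pos: [485.1, -64.0, 269.8]
orientation: [-2.121, -2.316, 0.001]
force: [0.4, 0.1, -5.6]
width: 11.1
```

step_arm([
  [0,0.4,1.2,0,0],
  [0,0.4,0.6,0,0],
  [0,0,0,0,0],
  [0,0,0,0,0],
])

```text
time: 27.37
tcp_pos: [493.4, -47.5, 270.0]
orientation: [-2.122, -2.316, 0.001]
force: [0.1, -0.4, -5.9]
width: 10.7
```

Run:
```python
from h import *
look('p15',450,850,-250,150,225,.6)
im=vision.capture('side'); crop(im[:,:,::-1],270,100,470,260,4,'pics/p15s.png')
im=vision.capture('scene'); crop(im[:,:,::-1],230,130,390,250,5,'pics/p15c.png')
```

```text
27.4167 [493.3 -47.8 270. ] [-2.123e+00 -2.316e+00  1.000e-03] [-0.33 -0.16  1.9  -0.    1.4  -0.41] 10.721711244855602
```

View pics/p15.png

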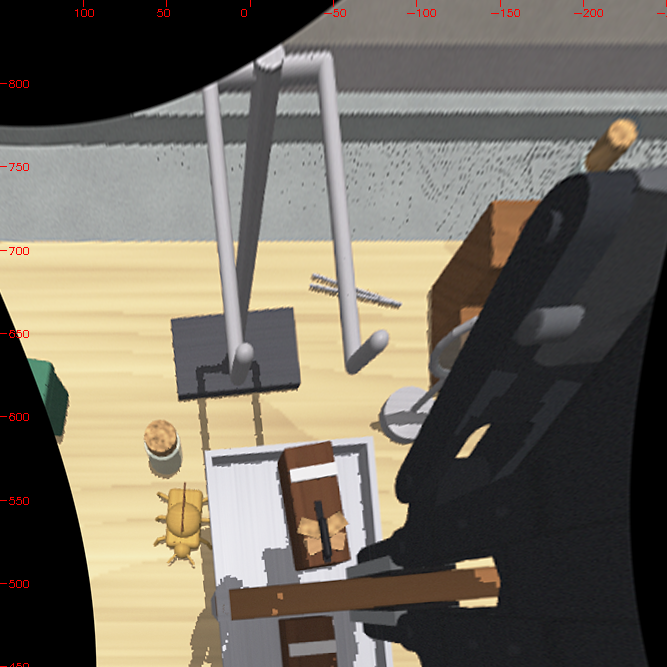

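View pics/p15s.png

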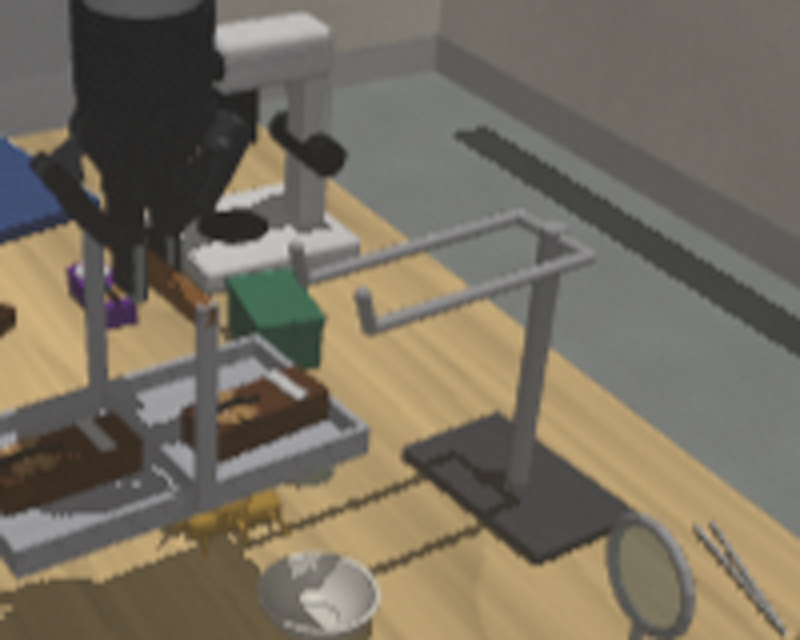

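View pics/p15c.png

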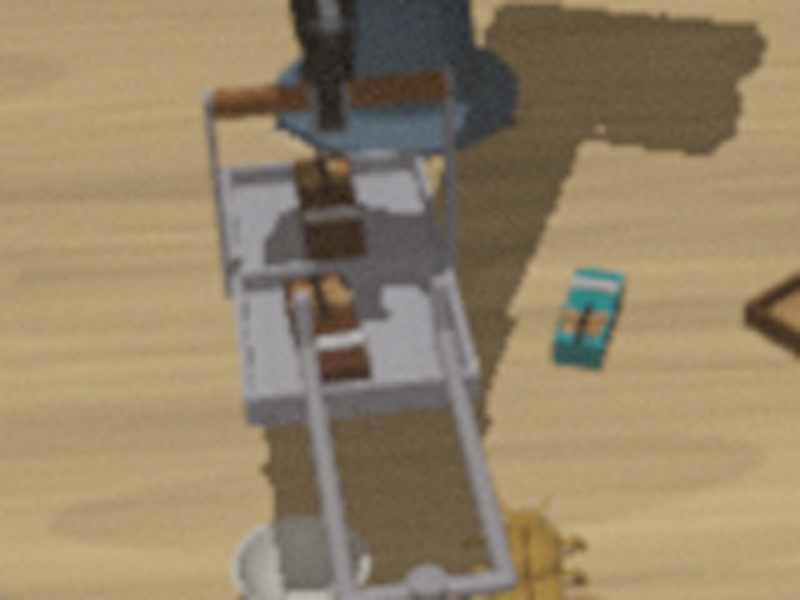

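View pics/p15_raw.png

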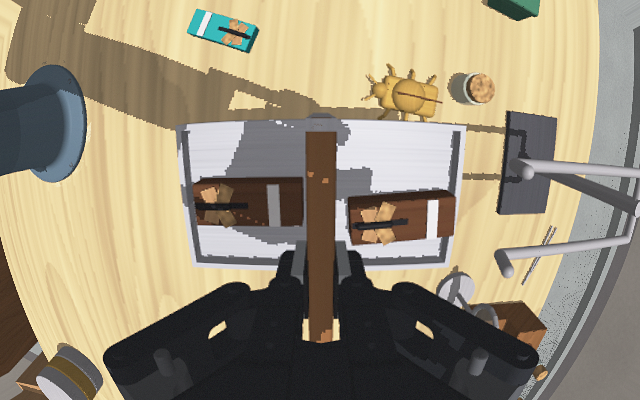

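step_arm([
  [0,0.5,0.8,0,0.2],
  [0,1,0.8,0,0],
  [0,1.5,0.6,0,0],
  [0,1.8,0,0,0],
  [0,1.8,0,0,0],
])

```text
time: 27.93
tcp_pos: [560.9, -24.3, 270.1]
orientation: [2.117, 2.32, 0.001]
force: [0.7, 0.3, -5.2]
width: 11.2
```

step_arm([
  [0,1.8,0,0,0],
  [0,1.8,0,0,0],
  [0,1.8,0,0,0],
  [0,1.8,0,0,0],
  [0,1.5,0,0,0],
])

```text
time: 28.35
tcp_pos: [648.4, -24.5, 269.5]
orientation: [-2.118, -2.32, -0.001]
force: [0.0, -0.8, -5.4]
width: 10.8
```

step_arm([
  [0,1,0,0,0],
  [0,0.5,0,0,0],
  [0,0,0,0,0],
  [0,0,0,0,0],
])

```text
time: 28.68
tcp_pos: [661.5, -24.8, 269.7]
orientation: [-2.117, -2.319, 0.001]
force: [-1.0, 1.3, -5.4]
width: 10.9
```

Run:
```python
from h import *
look('p16',550,900,-200,150,225,.6)
im=vision.capture('side'); crop(im[:,:,::-1],300,90,460,210,5,'pics/p16s.png')
im=vision.capture('scene'); crop(im[:,:,::-1],240,170,400,290,5,'pics/p16c.png')
```

```text
28.7333 [661.2 -24.9 269.8] [-2.118e+00 -2.320e+00  1.000e-03] [-0.21  0.24  1.49  0.    1.41 -0.3 ] 10.969520491939301
```

View pics/p16s.png

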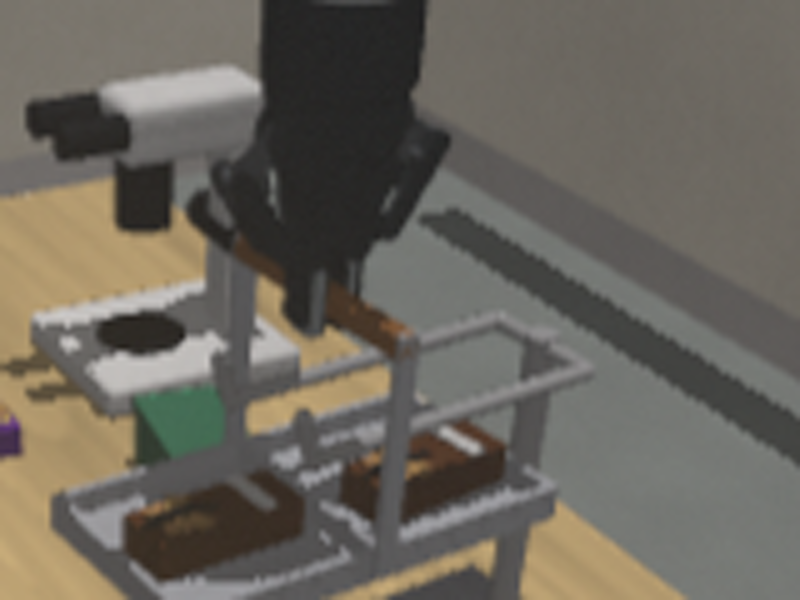

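View pics/p16c.png

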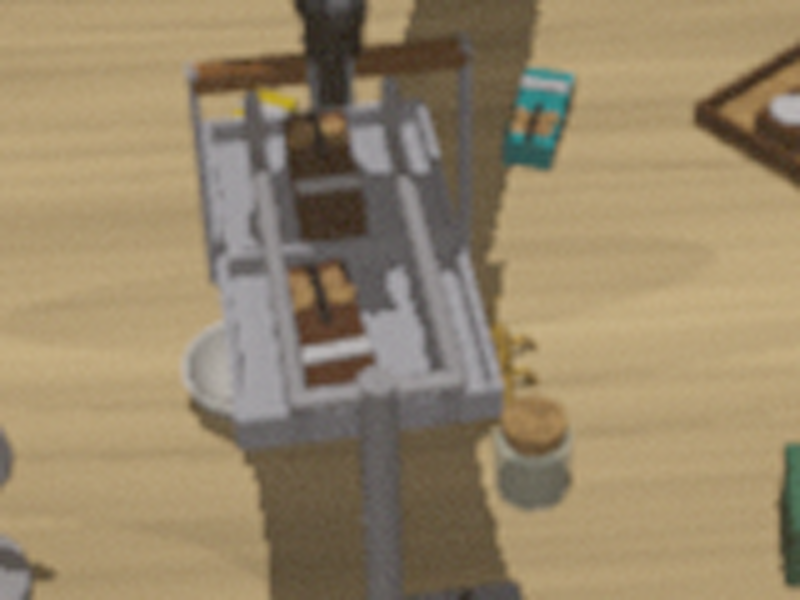

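View pics/p16_raw.png

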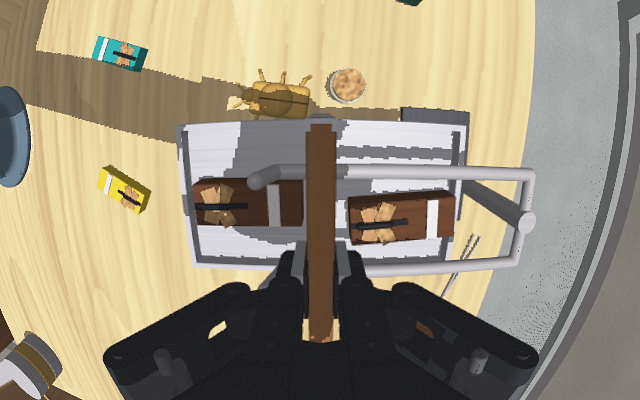

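Run:
```python
from h import *
p=dict(np.load('p16.npz'))
im=cv2.imread('pics/p16_raw.png'); crop(im,230,110,550,290,2.5,'pics/p16w.png')
print('tip top @248',px2w(p,(259,183),248,True).round(1),'prong @220',px2w(p,(290,172),220,True).round(1))
print('far corner',px2w(p,(533,173),220,True).round(1),px2w(p,(516,262),220,True).round(1),'postcap',px2w(p,(527,223),225,True).round(1))
```

```text
tip top @248 [623.9   5.6 248. ] prong @220 [638.3   7.1 220. ]
far corner [815.7  26.2 220. ] [823.4 -47.6 220. ] postcap [817.8 -11.8 225. ]
```

View pics/p16w.png

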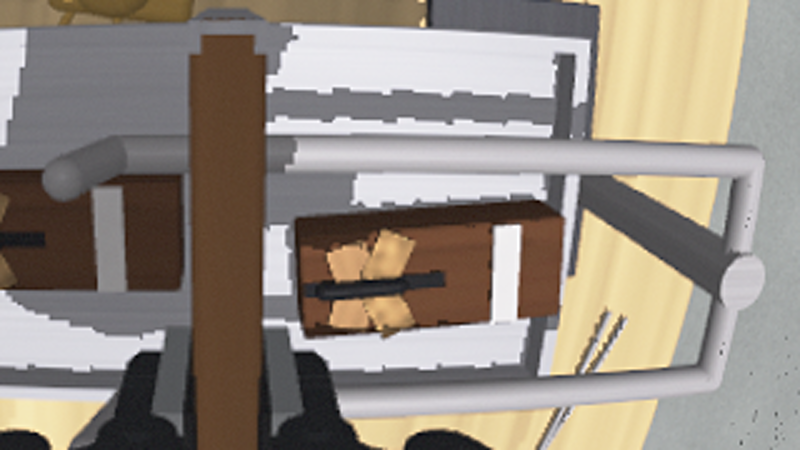

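step_arm([
  [0,0.2,-0.2,-0.6,0],
  [0,0,0,-1,0],
  [0,0,0,-1.2,0],
  [0,0,0,-1,0],
  [0,0,0,-0.6,0],
])

```text
time: 29.25
tcp_pos: [662.2, -27.0, 222.9]
orientation: [-2.116, -2.317, 0.003]
force: [-1.1, 0.0, -5.8]
width: 10.8
```

step_arm([
  [0,0,0,-0.4,0],
  [0,0,0,-0.3,0],
  [0,0,0,-0.2,0],
  [0,0,0,0,0],
])

```text
time: 29.58
tcp_pos: [663.5, -27.3, 217.0]
orientation: [-2.118, -2.32, 0.0]
force: [0.3, 0.5, -4.6]
width: 10.7
```

step_arm([
  [0,0,0,-0.2,0],
  [0,0,0,0,0],
])

```text
time: 29.75
tcp_pos: [663.7, -27.3, 215.4]
orientation: [2.118, 2.32, 0.0]
force: [-0.3, 0.2, -4.8]
width: 10.6
```

step_arm([
  [0,0,0,-0.1,0],
  [0,0,0,0,0],
])

```text
time: 29.92
tcp_pos: [663.6, -27.3, 214.3]
orientation: [2.118, 2.32, 0.0]
force: [-1.2, 0.1, -5.0]
width: 10.8
```

step_arm([
  [0,0,0,-0.1,0],
  [0,0,0,0,0],
])

```text
time: 30.08
tcp_pos: [663.7, -27.3, 213.5]
orientation: [2.118, 2.32, 0.0]
force: [0.5, -0.1, -4.1]
width: 11.0
```

Run:
```python
from h import *
look('p17',550,900,-200,150,225,.6)
im=vision.capture('side'); crop(im[:,:,::-1],300,90,460,210,5,'pics/p17s.png')
im=vision.capture('scene'); crop(im[:,:,::-1],240,170,400,290,5,'pics/p17c.png')
s=arm.state(); print(s['tcp_pos'],s['force'],s['ft_torque'])
```

```text
30.1333 [663.7 -27.3 213.5] [2.118e+00 2.320e+00 1.000e-03] [-0.21  0.29  1.53  0.    1.31 -0.3 ] 11.296220729087397
[663.71807277 -27.26863362 213.52806289] [-0.30360202  0.08745696 -4.40060862] [ 0.00731511 -0.04012206 -0.00144748]
```

View pics/p17s.png

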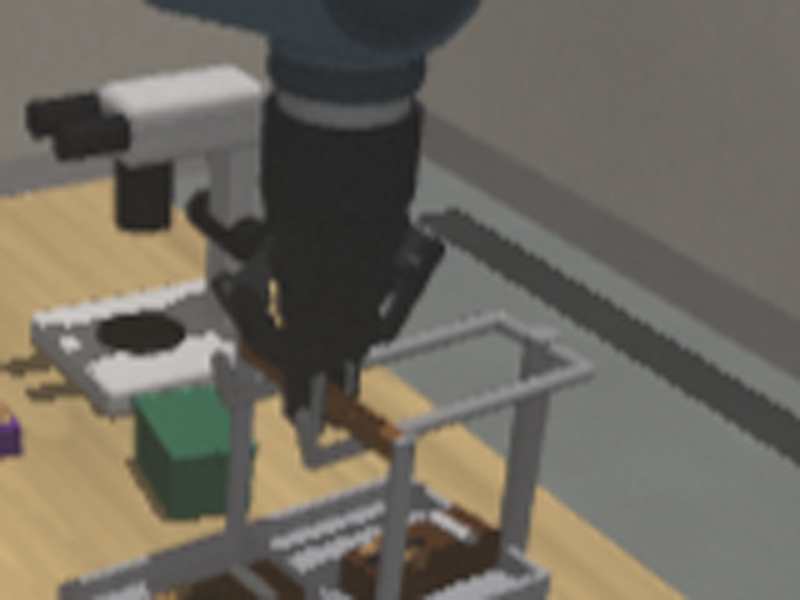

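View pics/p17c.png

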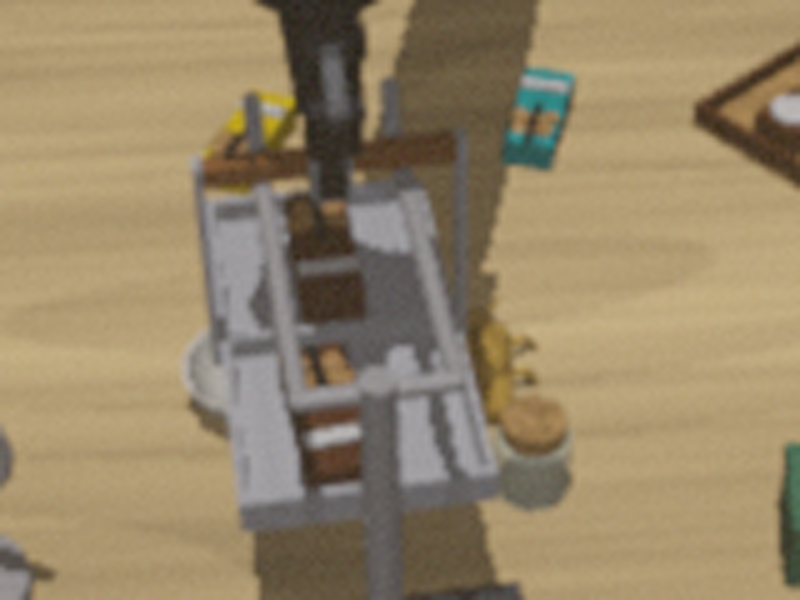

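step_arm([
  [0,0,0,-0.1,0],
  [0,0,0,0,0],
  [0,0,0,0,0],
])

```text
time: 30.48
tcp_pos: [663.8, -27.3, 213.4]
orientation: [2.118, 2.319, 0.001]
force: [-2.1, 0.1, 3.0]
width: 10.9
```

step_arm([
  [0,0,0,-0.1,0],
  [0,0,0,0,0],
  [0,0,0,0,0],
])

```text
time: 30.73
tcp_pos: [663.8, -27.3, 213.3]
orientation: [2.118, 2.319, 0.001]
force: [-6.4, 1.2, 6.9]
width: 10.9
```

step_arm([
  [0,0,0,-0.1,0],
  [0,0,0,0,0],
  [0,0,0,0,0],
])

```text
time: 30.98
tcp_pos: [663.9, -27.3, 213.3]
orientation: [2.117, 2.319, 0.001]
force: [-7.7, -0.2, 9.9]
width: 10.5
```

step_arm([
  [0,0,0,0.2,0],
  [0,0,0,0,0],
  [1.6,0,0,0,0],
  [2,0,0,0,0],
  [2.5,0,0,0,0],
])

```text
time: 31.4
tcp_pos: [663.8, -27.3, 211.9]
orientation: [2.118, 2.32, 0.0]
force: [-0.1, 0.3, -0.6]
width: 24.8
```

step_arm([
  [3,0,0,0,0],
  [3.5,0,0,0,0],
  [4,0,0,0,0],
  [4,0,0,0,0],
])

```text
time: 31.73
tcp_pos: [663.6, -27.3, 212.1]
orientation: [2.118, 2.32, 0.0]
force: [-0.5, 0.4, -1.3]
width: 39.9
```

Run:
```python
from h import *
look('p18',550,900,-200,150,225,.6)
im=vision.capture('side'); crop(im[:,:,::-1],300,90,460,210,5,'pics/p18s.png')
```

```text
31.7833 [663.6 -27.3 212.1] [2.118 2.32  0.   ] [-0.21  0.29  1.54 -0.    1.31 -0.3 ] 39.912859218152505
```

View pics/p18s.png

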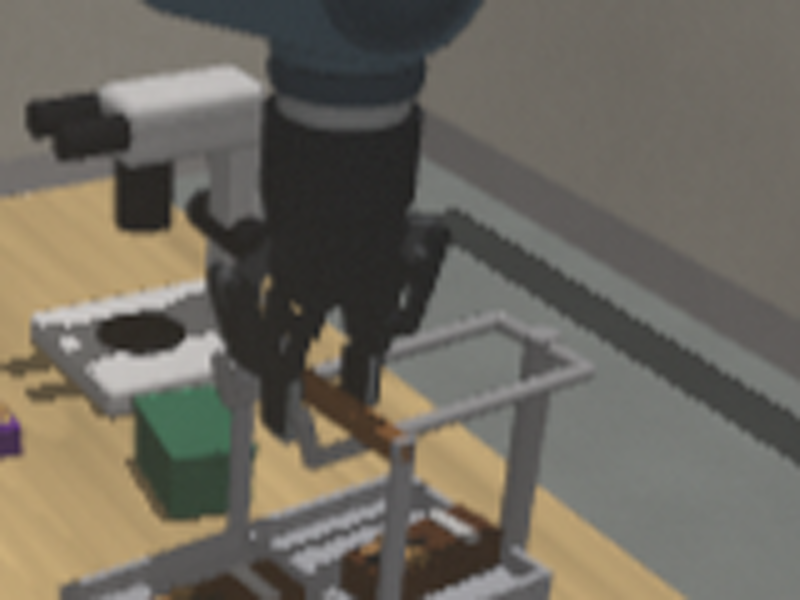

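View pics/p18_raw.png

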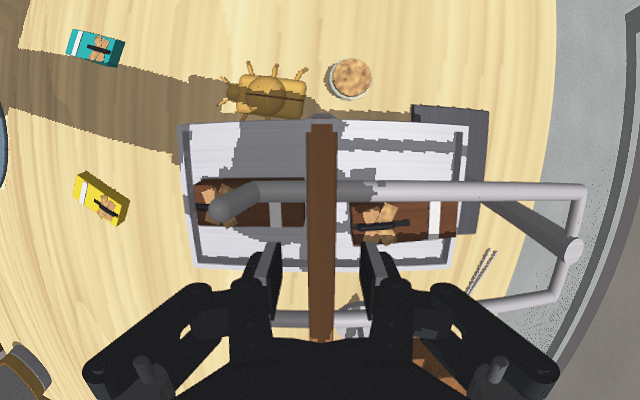

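step_arm([
  [4.5,0,0,0.5,0],
  [4.5,0,0,1,0],
  [4.5,0,0,2,0],
  [4.5,0,0,3,0],
  [4.5,0,0,3.5,0],
])

```text
time: 32.25
tcp_pos: [662.6, -27.1, 312.2]
orientation: [-2.117, -2.318, 0.003]
force: [1.2, -0.3, 0.6]
width: 45.1
```

step_arm([
  [4.5,0,0,3.5,0],
  [4.5,-3,0,3.5,0],
  [4.5,-3.5,0,2,0],
  [4.5,-3.5,0,0,0],
  [4.5,-3.5,0,0,0],
])

```text
time: 32.67
tcp_pos: [530.6, -27.3, 402.3]
orientation: [2.115, 2.316, 0.004]
force: [-0.7, -0.4, 0.1]
width: 45.2
```

step_arm([
  [4.5,-3.5,0,0,0],
  [4.5,-2,0,0,0],
  [4.5,0,0,0,0],
  [4.5,0,0,0,0],
])

```text
time: 33.0
tcp_pos: [476.0, -27.2, 400.5]
orientation: [2.117, 2.317, 0.002]
force: [0.6, -0.4, 0.5]
width: 45.0
```

Run:
```python
from h import *
look('p19',300,800,-250,150,225,1)
im=vision.capture('side'); cv2.imwrite('pics/p19s.png',im[:,:,::-1]); crop(im[:,:,::-1],290,90,460,250,4,'pics/p19sc.png')
im=vision.capture('scene'); cv2.imwrite('pics/p19c.png',im[:,:,::-1])
```

```text
33.05 [476.6 -27.3 400. ] [2.117e+00 2.318e+00 2.000e-03] [-0.3  -0.26  1.76  0.    1.64 -0.39] 44.94104873520086
```

View pics/p19s.png

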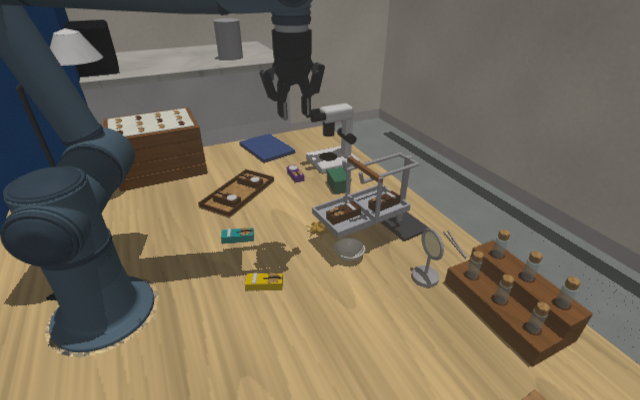

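View pics/p19sc.png

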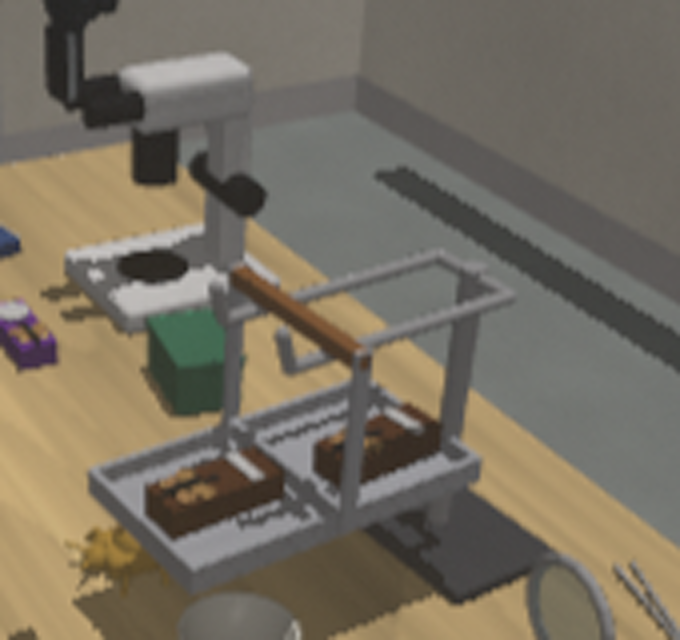

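View pics/p19c.png

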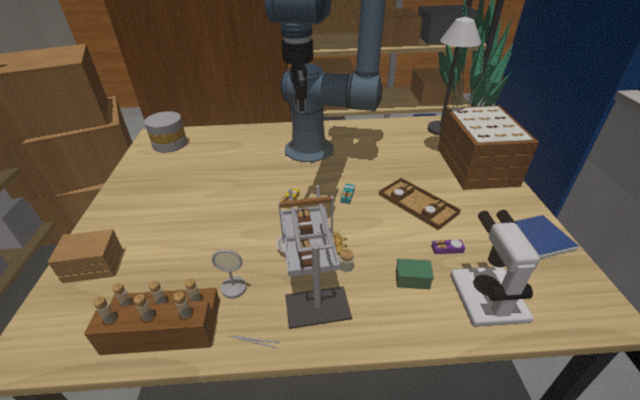

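View pics/p19_raw.png

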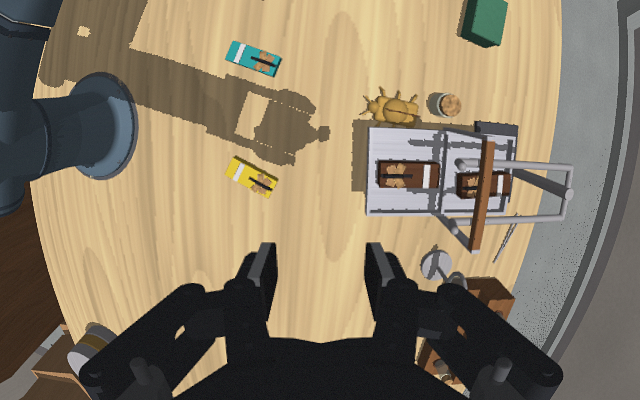

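Run:
```python
from h import *
im=cv2.imread('pics/p19s.png'); a=cv2.resize(im[160:220,190:290],None,fx=7,fy=7,interpolation=2)
cv2.imwrite('pics/p20.png',a)
```

```text
(no output)
```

View pics/p20.png

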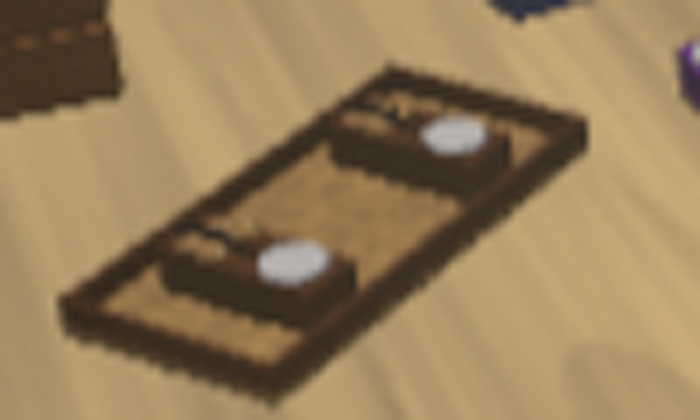

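Both round-tagged boards lie flat inside the tray, with the tags at about (455,135) and (293,262) in the crop. The carrier hangs level with both bar-tagged boards in it.

```bash
python3 -c "
from workcell import finish_job
print(finish_job())"
```

```text
the job is handed in; nothing more can be done
None
```

The job is handed in after about 33 s of robot time. Both round-tagged boards are in the wooden tray. Both bar-tagged boards are in the carrier, which now hangs by its handle across both prongs of the hook stand.

**Last checks:** in the final pictures the boards lie flat, moth side up, inside their nests. The carrier looks level, with its bar behind the upturned tips. The gripper is clear of everything. I saw no bystander or look-alike moved.

**What was less than clean:**
- The first board came down into the tray harder than meant, with 62 N read at the wrist. That is below the 120 N wrist limit, but I did not measure where the force went.
- The second board in the carrier sits about 9 mm outward of its nominal place and turned about 3°. It still appears to lie flat inside the wall.
- The scene and side cameras disagreed by up to about 14 mm on fixed points. I averaged them and refined the positions with the wrist camera.

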